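# Load the shuttle kiln with nested pots and start it

## Task

Load the small shuttle kiln for a bisque firing: nest all the unfired flower pots on the table one in another in the setter on the kiln car, each pressed home squarely with only a light push so that the tapers meet but do not wedge and crack. When the whole stack stands, push the car fully home so that its door closes the kiln, and turn the programme collar to 3; only then press the start button. Leave the other things on the table where they are.

Things in the scene. Friction and masses are not known exactly. Their poses are not given: they have to be found in the camera images.
- pot1_mid (a point): Pot 1 (may be absent; all alike): dry clay flower pot, 150 g, thick and heavy at the foot, upright, 78 mm tall, foot 36 mm across, tapering out to 55 mm; upright collar 60 mm across from 50 to 78 mm up (grip it there, clear of the pot below), mouth 54 mm. Point on its axis, 39 mm above the foot; z up. Nested, the tapers meet with 4 mm between its collar and the rim below, and it sits 32 mm above the pot beneath.
- pot2_mid (a point): Pot 2 (may be absent; all alike): dry clay flower pot, 150 g, thick and heavy at the foot, upright, 78 mm tall, foot 36 mm across, tapering out to 55 mm; upright collar 60 mm across from 50 to 78 mm up (grip it there, clear of the pot below), mouth 54 mm. Point on its axis, 39 mm above the foot; z up. Nested, the tapers meet with 4 mm between its collar and the rim below, and it sits 32 mm above the pot beneath.
- pot3_mid (a point): Pot 3 (may be absent; all alike): dry clay flower pot, 150 g, thick and heavy at the foot, upright, 78 mm tall, foot 36 mm across, tapering out to 55 mm; upright collar 60 mm across from 50 to 78 mm up (grip it there, clear of the pot below), mouth 54 mm. Point on its axis, 39 mm above the foot; z up. Nested, the tapers meet with 4 mm between its collar and the rim below, and it sits 32 mm above the pot beneath.
- pot4_mid (a point): Pot 4 (may be absent; all alike): dry clay flower pot, 150 g, thick and heavy at the foot, upright, 78 mm tall, foot 36 mm across, tapering out to 55 mm; upright collar 60 mm across from 50 to 78 mm up (grip it there, clear of the pot below), mouth 54 mm. Point on its axis, 39 mm above the foot; z up. Nested, the tapers meet with 4 mm between its collar and the rim below, and it sits 32 mm above the pot beneath.
- setter_rim (a point): Centre of the rim of the setter: a round firebrick socket on the car's deck, 60 mm tall, 68 to 76 mm across, with the same tapered bore as a pot (mouth 54 mm). It holds the lowest pot: seated in it, a pot's half-way point is 7 mm below this point. z up; y along the rails into the kiln. The kiln, 270 mm high, has its mouth 135 mm beyond the setter's axis when the car is out.
- car (a joint): Travel of the kiln car along its rails, m: 0 = fully out, 0.243 = home, the door closed against the kiln's mouth. It stays where it is left and takes 3 to 6 N to push. The car runs along the y axis of point setter_rim (about the robot's left).
- car_bar (a point): Middle of the level steel handle bar on the car's door: 14 mm thick, 120 mm long along x, 215 mm above the table, standing 60 mm off the door's outer face. y points level into the kiln: pushing the bar that way drives the car home. The door is an upright slab 240 mm wide and 24 mm thick, its top 252 mm above the table; the bar is 192 mm before the setter's axis.
- dial_grip (a point): Grip of the programme collar on the control box (grey, 100 x 200 x 45 mm): black collar with a bar 44 mm long, 14 mm wide, its top 83 mm and the collar's flat 55 mm above the table. Point on the upright turning axis, 79 mm above the table; x along the bar to its white pointer line, z up. The box top is marked 1 to 4 clockwise around it.
- dial (a joint): Angle of the programme collar, rad, growing clockwise seen from above: number 1 at 0, 2 at 0.8, 3 at 1.6, 4 at 2.4. It clicks into a detent at each number (about 0.1 N m to turn past) and springs to the nearest when let go.
- start_top (a point): Centre of the top of the round grey start button, 26 mm across, on the same control box, 63 mm above the table. Pressed straight down, 6 mm travel, 5 N at the bottom; springs back.
- start (a joint): Travel of the start button, m: 0 = up, 0.006 = fully down; counts as pressed beyond 0.0045.
- mug: Bystander: white straight-sided mug with a handle, 85 mm tall, 72 mm across; origin under its base.
- jar: Bystander: closed glaze jar, 100 mm tall, 72 mm across; origin under its base.
- post1: Bystander: short round kiln post, 36 mm across, 45 mm tall; origin under its base.
- post2: Bystander: short round kiln post, 36 mm across, 32 mm tall; origin under its base.

How it is judged:
By the outcome, as a careful person would: the job done as asked, in the order asked, and still so for the second after the job is handed in, with the robot touching nothing.
Of pot1, pot2, pot3, pot4 only 3 to 4 are there at a start; the rules pass over those that are not, and their reading is None.
At some moment in a run one of pot1, pot2, pot3, pot4 may be knocked a few centimetres aside while the robot is not near it.
It also fails if it takes over 210 s, if anything falls off the work surface, if the arm or the gripper's body presses on something with over 40 N, if the wrist force passes 120 N, or if a joint passes its speed limit or range.

## Robot

A 6-joint arm with a two-finger parallel gripper is mounted at the origin on the work surface. World frame = base frame: x ahead of the robot, y to its left, z up, the work surface at z = 0. Lengths are in m, angles in rad, forces in N, time in s.
With the tool pointing down it reaches from about 0.325 to 0.775 m from the base axis. Payload 5.5 kg.
Tool frame: the origin (TCP) lies between the finger pads; the fingertips stand r.tip_reach ahead of it and the grasp point (between the pads) is the TCP (r.tip_reach is the distance from the TCP to the fingertips, in m); z points along the fingers, x is the direction in which the jaws open and shut, and the axes are right-handed (so a half turn about z gives the same grasp; the last joint's range is limited). The gripper opens to 85 mm and grips with 20 to 120 N. Pads are 22 mm wide; open, the fingers measure 114 mm over their backs; the gripper's body (76 mm by 85 mm) begins 54 mm behind the grasp point. The pads swing forward as they close: fully open they stand 13 mm farther back than shut.
Start: joints at [1.067, 0.091, 1.231, -0, 1.82, -0.057], TCP at [0.259, 0.541, 0.25] pointing down, gripper open.
Joint ranges: [-2.87, 2.87], [-0.86, 2.18], [0.17, 2.46], [-1.51, 4.65], [0.06, 2.69], [-2.65, 2.65]. Speed limits (rad/s): [2.57, 2.57, 3.01, 3.14, 3.14, 3.14].

## Interface

Orientations are given as a unit quaternion [x, y, z, w].
In Python, from station import r, grab_frame gives the robot as it stands.
- The arm moves only by the shell command python3 -m handwheel 'ROWS' [OPENING] [FORCE]. ROWS is JSON, a list of rows, each an object of numbers: "x", "y", "z": the shift along the tool's x, y, z in units of 50 mm (1.0 is 50 mm); "wx", "wy", "wz": the turn, a rotation vector about the tool's x, y, z in rad. In form: [{"x": .., "y": .., "z": .., "wx": .., "wy": .., "wz": ..}, ...]. A call has 1 to 8 rows; each row shifts and turns the commanded pose from where the row before left it, along the tool's axes as they then stand; what a row does not reach is not made up. A row lasts 1/8 s, in which the tool goes at most 62.5 mm and 10.7 degrees, less where a joint would pass 70% of its speed; a pose out of reach is approached as far as the arm can. A call is refused whole if a number of a shift passes 1 or a number of a turn 0.188, either way. A call with a gripper value outside its range is refused whole. OPENING is the opening, from 0 (shut) to 1 (fully open), set as the call begins (- or left out, the last holds). The fingers move at their own pace and stop on an object; FORCE is the grip in N (left out, the last holds). Time passes only in rows, so rows that do not move let the fingers close. It gives the time, the measured TCP pose, the force and the opening at its end, in the units of the state.
- r.state(): the state, without advancing time (a new reading comes with each control period).
- grab_frame(name): name is "scene" or "top" or "wrist"; returns a dict with "pixels" (384x512x3 uint8, red, green, blue), "fx", "fy", "cx", "cy" (pixels), "D" ([k1, k2, p1, p2, k3] as OpenCV has them; the pictures are not rectified), "extrinsics" (4x4, takes a point from world to camera coordinates); the wrist camera has in their place "hand_eye" (4x4, takes a point from camera to tool coordinates, whose origin is the TCP and whose axes are the tool frame's). Camera axes: x right, y down, z forward; pixel columns grow to the right and rows downward; lengths in m; the calibration is good to about 2 mm. A picture is of the moment at which its call begins: read the wrist's pose just before it. There is no depth.
- r.hand_in(): hands the job in, once; it reports no verdict.
The state is a dict: "clock": time; "q": joint angles; "joint_vel": joint speeds; "joint_torque": joint torques, N m; "eef_pos": TCP position; "ee_rot": TCP orientation; "wrist_force": force on the tool from outside, world axes, zero at the start; "wrist_torque": the same for the moment, N m; "grip_width": finger opening in m.
Only numpy, scipy, OpenCV 4.12 (cv2) and the standard library are available. Lean on these libraries where they do the work, as an engineer would, in place of code of your own. Each camera call takes 0.05 s, during which the arm holds its last target.

## Working session

There is one attempt and no reset: what is moved stays moved. The work goes in short steps, Python scripts to look and compute and a shell command to move; the robot and the scene stay as the last step left them, time stands still between calls to the robot, and variables do not carry over. Pictures are saved under pics/ and viewed, and the job is handed in when it is done.

```bash
ls -la; mkdir -p pics; python3 - <<'E'
from station import r, grab_frame
import cv2
s=r.state(); print({k:(v if not hasattr(v,'__len__') else [round(float(x),4) for x in v]) for k,v in s.items()}); print(r.tip_reach)
for n in ["scene","top","wrist"]:
    f=grab_frame(n); cv2.imwrite(f"pics/a_{n}.png",f["pixels"][:,:,::-1]); print(n,f["fx"],f["fy"],f["cx"],f["cy"],f["D"]); print(f.get("extrinsics",f.get("hand_eye")))
E
```

```text
total 12
drwxr-xr-x  3 agent agent 4096 Dec  7 02:40 .
drwxr-xr-x 23 root  root  4096 Dec  7 02:40 ..
drwxr-xr-x  2 agent agent 4096 Dec  7 02:40 pics
{'clock': 0.0, 'q': [1.0673, 0.0919, 1.2319, 0.0, 1.8198, -0.0567], 'joint_vel': [-0.0016, -0.0011, 0.0015, 0.0006, 0.0001, 0.0013], 'joint_torque': [-0.0017, -45.8732, -41.8033, -0.0, 0.0114, -0.0], 'eef_pos': [0.2591, 0.5409, 0.2491], 'ee_rot': [0.8462, 0.5329, -0.0009, 0.0005], 'wrist_force': [0.3385, -1.2675, -0.0483], 'wrist_torque': [0.0059, -0.0113, -0.0061], 'grip_width': 0.08556631884358874}
0.019
scene 388.05295205674764 388.05295205674764 256.9854705181626 186.1731157431044 [-0.12349461  0.          0.          0.          0.        ]
[[ 0.77272757  0.63467943  0.00860926 -0.34151463]
 [ 0.4515984  -0.54019246 -0.71010632 -0.2350473 ]
 [-0.44603922  0.55260666 -0.70404182  1.24858028]
 [ 0.          0.          0.          1.        ]]
top 350.3013131723499 350.3013131723499 252.9858999591777 194.30718202176635 [0.02171505 0.         0.         0.         0.        ]
[[ 0.01928014 -0.999742    0.01200867 -0.15641003]
 [-0.99215154 -0.02061518 -0.12333017  0.55164228]
 [ 0.12354591 -0.0095366  -0.99229303  1.04524792]
 [ 0.          0.          0.          1.        ]]
wrist 318.22007674424816 318.22007674424816 256.60276844223137 191.15564902441855 [-0.01819515  0.          0.          0.          0.        ]
[[ 9.99999237e-01 -2.02697241e-04 -1.21858298e-03 -4.70447885e-04]
 [ 5.33956060e-04  9.60460441e-01  2.78415978e-01 -7.06023889e-02]
 [ 1.11396659e-03 -2.78416417e-01  9.60459816e-01 -1.24545726e-01]
 [ 0.00000000e+00  0.00000000e+00  0.00000000e+00  1.00000000e+00]]
```

View pics/a_scene.png

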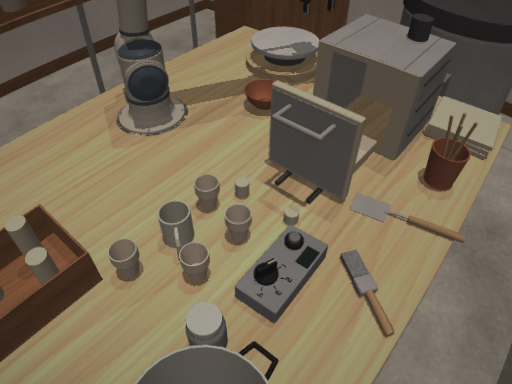

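View pics/a_top.png

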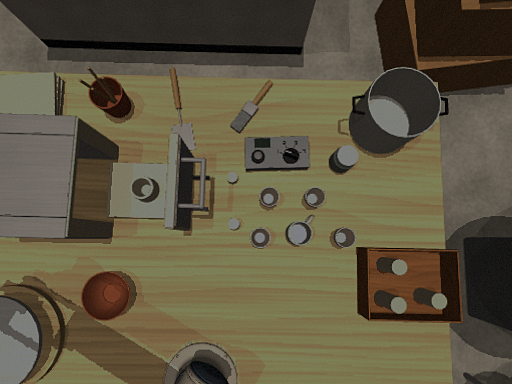

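View pics/a_wrist.png

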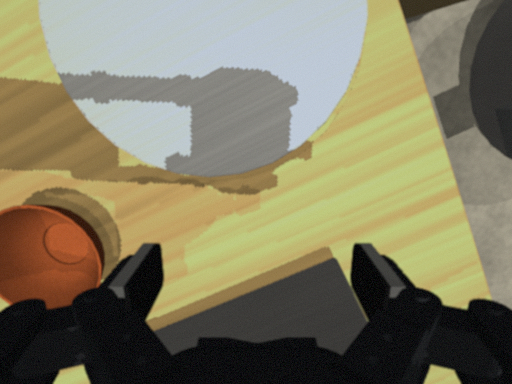

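```bash
cat > h.py <<'E'
import numpy as np, cv2, json
from station import r, grab_frame
from scipy.spatial.transform import Rotation as R
def cam(f, pose=None):
    K=np.array([[f["fx"],0,f["cx"]],[0,f["fy"],f["cy"]],[0,0,1.]])
    if "extrinsics" in f: T=np.array(f["extrinsics"])
    else:
        W=np.eye(4);p,q=pose;W[:3,:3]=R.from_quat(q).as_matrix();W[:3,3]=p
        T=np.linalg.inv(W@np.array(f["hand_eye"]))
    return K,np.array(f["D"],float),T
def ray(c,uv):
    K,D,T=c; n=cv2.undistortPoints(np.array([[uv]],float),K,D)[0,0]
    d=T[:3,:3].T@np.array([n[0],n[1],1]); return -T[:3,:3].T@T[:3,3], d/np.linalg.norm(d)
def plane(c,uv,z):
    o,d=ray(c,uv); return o+d*(z-o[2])/d[2]
def tri(c1,u1,c2,u2):
    o1,d1=ray(c1,u1);o2,d2=ray(c2,u2)
    A=np.stack([d1,-d2],1); t=np.linalg.lstsq(A,o2-o1,rcond=None)[0]
    a=o1+t[0]*d1;b=o2+t[1]*d2; return (a+b)/2,np.linalg.norm(a-b)
def proj(c,P):
    K,D,T=c; return cv2.projectPoints(np.atleast_2d(P).astype(float),cv2.Rodrigues(T[:3,:3])[0],T[:3,3],K,D)[0][:,0]
def shot(n,name=None):
    s=r.state(); f=grab_frame(n); im=f["pixels"][:,:,::-1].copy()
    if name: cv2.imwrite(f"pics/{name}.png",im)
    return im,cam(f,(s["eef_pos"],s["ee_rot"]))
def crop(im,x0,y0,x1,y1,k,name): cv2.imwrite(f"pics/{name}.png",cv2.resize(im[y0:y1,x0:x1],None,fx=k,fy=k,interpolation=cv2.INTER_CUBIC))
def st():
    s=r.state(); R0=R.from_quat(s["ee_rot"]).as_matrix()
    print("t",round(s["clock"],2),"p",np.round(s["eef_pos"],4),"f",np.round(s["wrist_force"],1),"w",round(s["grip_width"],4)); print("q",np.round(s["q"],3)); print(np.round(R0,3)); return s,R0
def go(P,zdir=None,xdir=None):
    """print total tool-frame shift in units of 50mm, and rotvec (tool) to reach target"""
    s=r.state();R0=R.from_quat(s["ee_rot"]).as_matrix()
    print("p",np.round(s["eef_pos"],4),"shift/50mm:",np.round(R0.T@(np.array(P)-s["eef_pos"])/0.05,3))
    if zdir is not None:
        z=np.array(zdir,float);z/=np.linalg.norm(z);x=np.array(xdir,float);x-=z*(x@z);x/=np.linalg.norm(x)
        Rt=np.stack([x,np.cross(z,x),z],1); print("rotvec tool",np.round(R.from_matrix(R0.T@Rt).as_rotvec(),3))
        print("after-rot shift",np.round(Rt.T@(np.array(P)-s["eef_pos"])/0.05,3))
E
python3 - <<'E'
from h import *
im,c=shot("top"); crop(im,215,125,365,255,5,"b_top"); crop(im,60,110,220,240,5,"b_top2")
im,c=shot("scene"); crop(im,100,160,330,360,3.4,"b_sc"); crop(im,250,70,400,220,5,"b_sc2")
E
```

```text
(no output)
```

View pics/b_top.png

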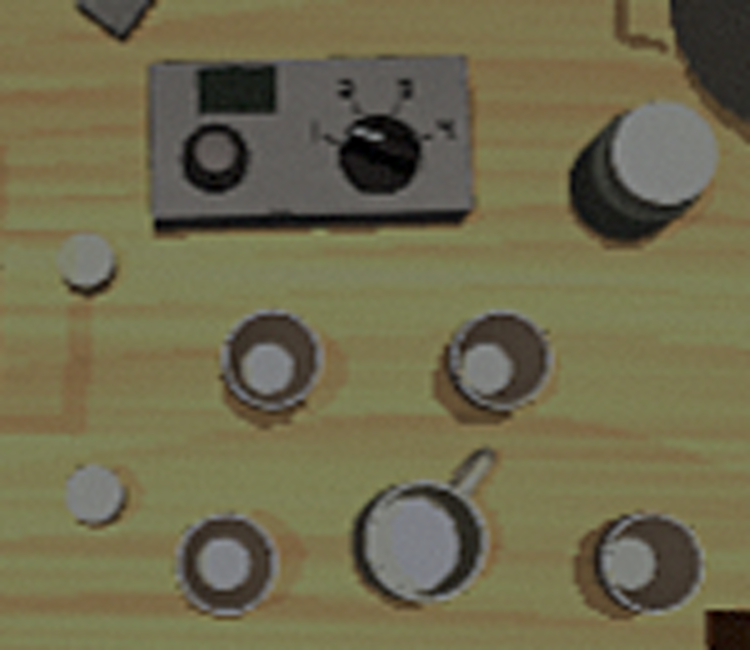

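View pics/b_top2.png

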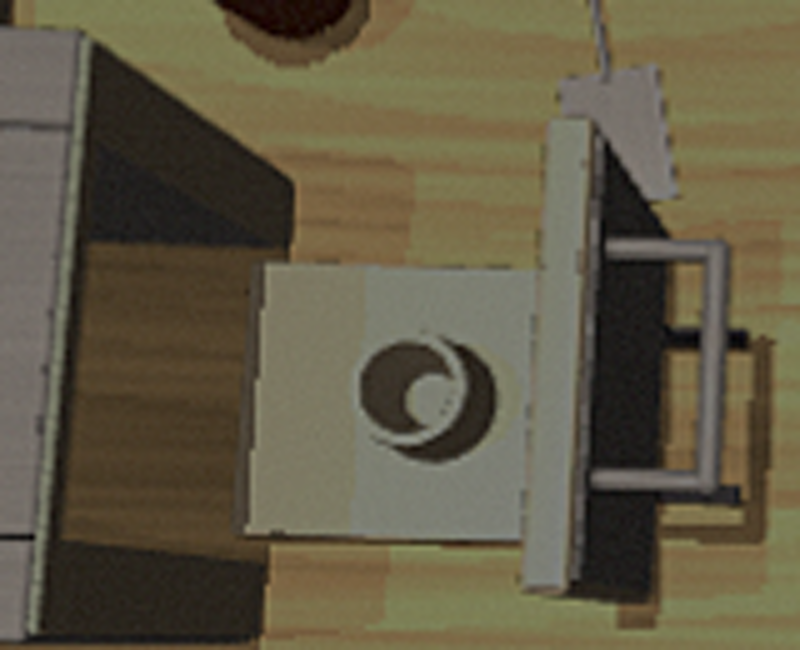

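View pics/b_sc.png

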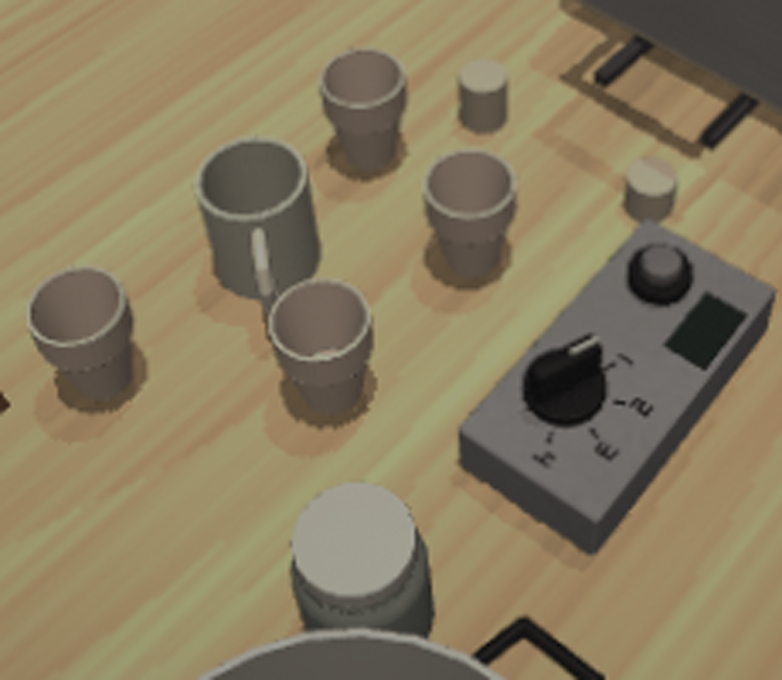

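View pics/b_sc2.png

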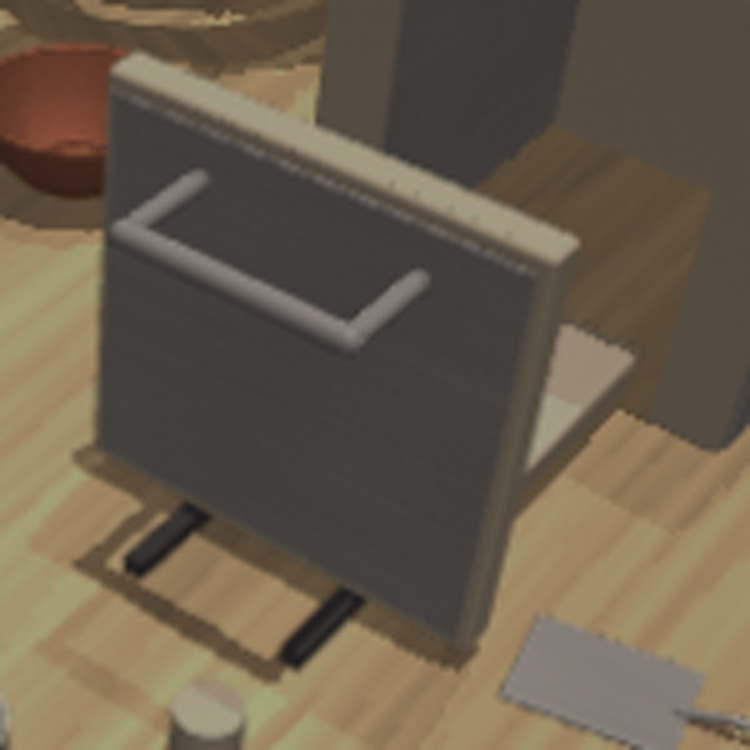

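```bash
python3 - <<'E'
from h import *
im,c=shot("top")
def t(u,v,x0=215,y0=125): return (u/5+x0-.4,v/5+y0-.4)
for n,(u,v) in dict(A=(272,360),B=(500,360),C=(227,564),D=(650,563)).items(): print(n,plane(c,t(u,v),.078).round(4))
print("dial",plane(c,t(380,150),.083).round(4),"btn",plane(c,t(216,153),.063).round(4))
print("mug",plane(c,t(428,540),.085).round(4),"jar",plane(c,t(664,155),.1).round(4))
for z in (.1,.12): print("setter",plane(c,t(430,398,60,110),z).round(4))
print("bar",plane(c,t(722,248,60,110),.215).round(4),plane(c,t(708,488,60,110),.215).round(4))
print("doortop",[plane(c,t(*p,60,110),.252).round(4) for p in [(549,120),(594,120),(524,590),(570,592)]])
print("deck corners",[plane(c,t(*p,60,110),.05).round(4) for p in [(260,264),(245,535),(520,540)]])
print("cam",ray(c,(250,190))[0])
E
```

```text
A [ 0.5435 -0.1924  0.078 ]
B [ 0.5463 -0.3276  0.078 ]
C [ 0.4232 -0.1678  0.078 ]
D [ 0.4287 -0.4148  0.078 ]
dial [ 0.6707 -0.255   0.083 ] btn [ 0.6715 -0.1574  0.063 ]
mug [ 0.4393 -0.2841  0.085 ] jar [ 0.6671 -0.4202  0.1   ]
setter [0.555  0.1654 0.1   ]
setter [0.5523 0.1595 0.12  ]
bar [ 0.6213 -0.0148  0.215 ] [ 0.4964 -0.0123  0.215 ]
doortop [array([0.6763, 0.0688, 0.252 ]), array([0.6769, 0.0464, 0.252 ]), array([0.442 , 0.0696, 0.252 ]), array([0.4415, 0.0474, 0.252 ])]
deck corners [array([0.6419, 0.2878, 0.05  ]), array([0.4766, 0.2854, 0.05  ]), array([0.4768, 0.1218, 0.05  ])]
cam [ 0.42119223 -0.13502937  1.10710464]
```

```bash
python3 -c "
from h import *
st();go([.56,.178,.38],[0,0,-1],[1,0,0])"
python3 -m handwheel '[{"z":-0.9,"wz":0.187},{"z":-0.9,"wz":0.187},{"z":-0.9,"wz":0.187},{"wz":0.187},{"wz":0.187},{"wz":0.187},{}]' 1
python3 -c "
from h import *
st();go([.56,.178,.38],[0,0,-1],[1,0,0])"
```

```text
t 0.3 p [0.2592 0.541  0.2499] f [ 0.1 -0.1  0.1] w 0.0857
q [ 1.067  0.091  1.231  0.     1.82  -0.057]
[[ 0.432  0.902 -0.   ]
 [ 0.902 -0.432 -0.001]
 [-0.001 -0.    -1.   ]]
p [0.2592 0.541  0.2499] shift/50mm: [-3.95   8.562 -2.6  ]
rotvec tool [0.000e+00 1.000e-03 1.124e+00]
after-rot shift [ 6.016  7.261 -2.602]
t 0.3 p [0.2592 0.541  0.2499] f [ 0.1 -0.1  0.1] w 0.0857
q [ 1.067  0.091  1.231  0.     1.82  -0.057]
[[ 0.432  0.902 -0.   ]
 [ 0.902 -0.432 -0.001]
 [-0.001 -0.    -1.   ]]
p [0.2592 0.541  0.2499] shift/50mm: [-3.95   8.562 -2.6  ]
rotvec tool [0.000e+00 1.000e-03 1.124e+00]
after-rot shift [ 6.016  7.261 -2.602]schema error: expected keys x, y, z, wx, wy, wz
```

```bash

python3 -m handwheel '[{"x":0,"y":0,"z":-0.9,"wx":0,"wy":0,"wz":0.187},{"x":0,"y":0,"z":-0.9,"wx":0,"wy":0,"wz":0.187},{"x":0,"y":0,"z":-0.9,"wx":0,"wy":0,"wz":0.187},{"x":0,"y":0,"z":0,"wx":0,"wy":0,"wz":0.187},{"x":0,"y":0,"z":0,"wx":0,"wy":0,"wz":0.187},{"x":0,"y":0,"z":0,"wx":0,"wy":0,"wz":0.187},{"x":0,"y":0,"z":0,"wx":0,"wy":0,"wz":0}]' 1
python3 -c "
from h import *
st();go([.56,.178,.38],[0,0,-1],[1,0,0])"
```

```text
clock: 1.18
eef_pos: [0.2593, 0.5411, 0.3852]
ee_rot: [1.0, 0.002, -0.0, 0.0]
wrist_force: [-0.2, 0.3, -0.7]
grip_width: 0.0853
t 1.18 p [0.2593 0.5411 0.3852] f [-0.2  0.3 -0.7] w 0.0853
q [1.067 0.168 0.903 0.    2.07  1.064]
[[ 1.     0.004 -0.   ]
 [ 0.004 -1.    -0.   ]
 [-0.     0.    -1.   ]]
p [0.2593 0.5411 0.3852] shift/50mm: [5.988 7.284 0.104]
rotvec tool [0.    0.    0.004]
after-rot shift [6.014 7.262 0.104]
```

```bash

python3 -m handwheel '[{"x":0.75,"y":0.9,"z":0,"wx":0,"wy":0,"wz":0.004},{"x":0.75,"y":0.9,"z":0,"wx":0,"wy":0,"wz":0},{"x":0.75,"y":0.9,"z":0,"wx":0,"wy":0,"wz":0},{"x":0.75,"y":0.9,"z":0,"wx":0,"wy":0,"wz":0},{"x":0.75,"y":0.9,"z":0,"wx":0,"wy":0,"wz":0},{"x":0.75,"y":0.9,"z":0,"wx":0,"wy":0,"wz":0},{"x":0.75,"y":0.9,"z":0,"wx":0,"wy":0,"wz":0},{"x":0.75,"y":0.9,"z":0,"wx":0,"wy":0,"wz":0}]' 1
python3 -m handwheel '[{"x":0,"y":0,"z":0,"wx":0,"wy":0,"wz":0},{"x":0,"y":0,"z":0,"wx":0,"wy":0,"wz":0}]'
python3 -c "
from h import *
st()
shot('wrist','c_w1')
shot('top','c_t1')"
```

```text
clock: 2.17
eef_pos: [0.5596, 0.179, 0.3854]
ee_rot: [1.0, 0.001, 0.0, -0.0]
wrist_force: [-0.2, 0.3, 0.6]
grip_width: 0.0852
clock: 2.42
eef_pos: [0.5586, 0.1808, 0.3852]
ee_rot: [1.0, 0.0, -0.0, -0.0]
wrist_force: [0.6, -0.3, 0.1]
grip_width: 0.0854
t 2.42 p [0.5586 0.1808 0.3852] f [ 0.6 -0.3  0.1] w 0.0854
q [2.550e-01 1.310e-01 9.440e-01 1.000e-03 2.067e+00 2.550e-01]
[[ 1.     0.    -0.001]
 [ 0.    -1.     0.   ]
 [-0.001 -0.    -1.   ]]
```

View pics/c_w1.png

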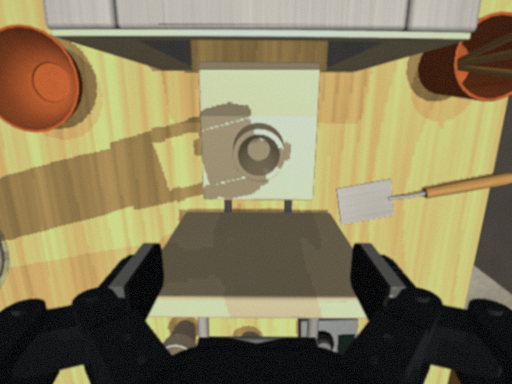

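```bash
python3 -c "
from h import *
im=cv2.imread('pics/c_w1.png'); crop(im,190,95,330,205,5.6,'c_w1z')"
```

```text
(no output)
```

View pics/c_w1z.png

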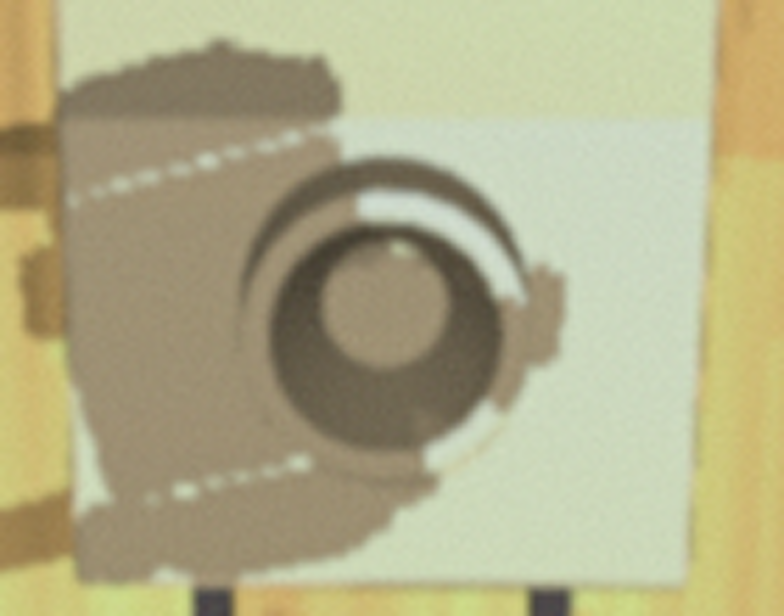

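```bash
python3 - <<'E'
from h import *
im,c=shot("wrist","c_w2")
def t(u,v): return (190+u/5.6-.41,95+v/5.6-.41)
for z in (.09,.1,.11,.12):
    a=plane(c,t(270,338),z);b=plane(c,t(502,338),z);d=plane(c,t(386,223),z);e=plane(c,t(386,452),z)
    print(z,np.linalg.norm(a-b).round(4),np.linalg.norm(d-e).round(4),((a+b+d+e)/4).round(4))
for z in (.05,.06): print([plane(c,t(*p),z).round(4) for p in [(75,582),(688,584),(62,0),(718,0)]])
print("door top",[plane(c,p,.252).round(4) for p in [(150,316),(365,318),(160,296),(359,298)]])
E
```

```text
0.09 0.0552 0.0549 [0.5605 0.1801 0.09  ]
0.1 0.0539 0.0536 [0.5604 0.1818 0.1   ]
0.11 0.0525 0.0523 [0.5604 0.1835 0.11  ]
0.12 0.0512 0.051 [0.5603 0.1852 0.12  ]
[array([0.4767, 0.1068, 0.05  ]), array([0.6428, 0.1063, 0.05  ]), array([0.4804, 0.2579, 0.05  ]), array([0.6429, 0.258 , 0.05  ])]
[array([0.4785, 0.1099, 0.06  ]), array([0.641 , 0.1094, 0.06  ]), array([0.4821, 0.2577, 0.06  ]), array([0.641 , 0.2579, 0.06  ])]
door top [array([0.4557, 0.0524, 0.252 ]), array([0.6621, 0.05  , 0.252 ]), array([0.4673, 0.0746, 0.252 ]), array([0.6542, 0.0723, 0.252 ])]
```

```bash

python3 -m handwheel '[{"x":0,"y":0,"z":0.9,"wx":0,"wy":0,"wz":0},{"x":0,"y":0,"z":0.9,"wx":0,"wy":0,"wz":0},{"x":0,"y":0,"z":0.9,"wx":0,"wy":0,"wz":0},{"x":0,"y":0,"z":0,"wx":0,"wy":0,"wz":0},{"x":0,"y":0,"z":0,"wx":0,"wy":0,"wz":0}]'
python3 -c "
from h import *
im,c=shot('wrist','c_w3'); crop(im,150,50,370,215,3.6,'c_w3z')"
```

```text
clock: 3.2
eef_pos: [0.5589, 0.1815, 0.253]
ee_rot: [1.0, -0.0, 0.002, -0.0]
wrist_force: [-0.0, 0.1, 0.5]
grip_width: 0.0855
```

View pics/c_w3z.png

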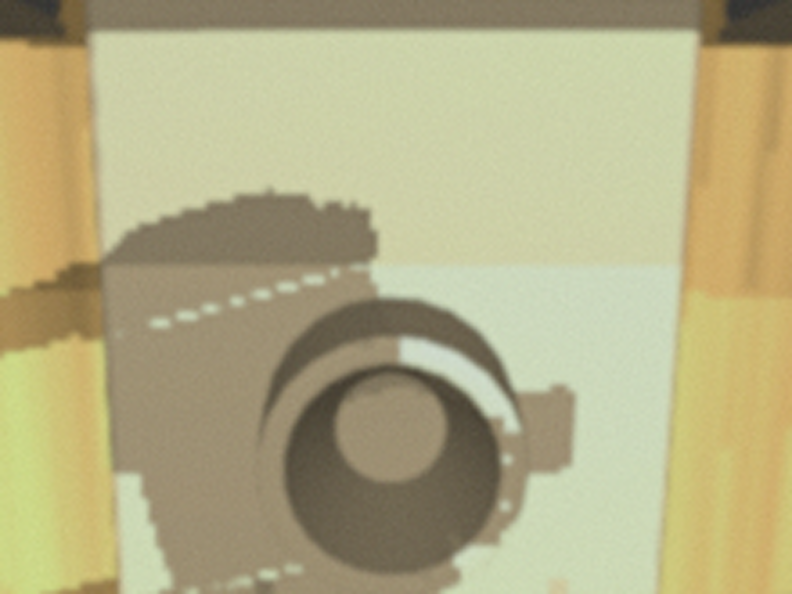

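```bash
python3 - <<'E'
from h import *
im,c=shot("wrist")
f=grab_frame("wrist")
c1=cam(f,(np.array([0.5586,0.1808,0.3852]),np.array([1,0,0,0.])))
def t(u,v): return (150+u/3.6-.36,50+v/3.6-.36)
for z in (.09,.1,.11):
    a=plane(c,t(284,470),z);b=plane(c,t(501,470),z);d=plane(c,t(392,365),z);e=plane(c,t(392,575),z)
    print(z,np.linalg.norm(a-b).round(4),np.linalg.norm(d-e).round(4),((a+b+d+e)/4).round(4))
print(tri(c1,(258.5,154.8),c,t(392.5,470)))
E
```

```text
0.09 0.0563 0.0562 [0.5617 0.1782 0.09  ]
0.1 0.0544 0.0543 [0.5616 0.1808 0.1   ]
0.11 0.0524 0.0523 [0.5615 0.1833 0.11  ]
(array([0.56126153, 0.18109857, 0.09996962]), np.float64(0.0007382501662958887))
```

```bash

python3 -m handwheel '[{"x":0,"y":0,"z":-0.9,"wx":0,"wy":0,"wz":0},{"x":0,"y":0,"z":-0.9,"wx":0,"wy":0,"wz":0},{"x":0,"y":0.9,"z":0,"wx":0,"wy":0,"wz":0},{"x":0,"y":0.9,"z":0,"wx":0,"wy":0,"wz":0},{"x":0,"y":0.9,"z":0,"wx":0,"wy":0,"wz":0},{"x":0,"y":0.9,"z":0,"wx":0,"wy":0,"wz":0},{"x":0,"y":0.9,"z":0,"wx":0,"wy":0,"wz":0},{"x":0,"y":0.9,"z":0,"wx":0,"wy":0,"wz":0}]'
python3 -m handwheel '[{"x":-0.1,"y":0.9,"z":0,"wx":0,"wy":0,"wz":0},{"x":-0.2,"y":0.9,"z":0,"wx":0,"wy":0,"wz":0},{"x":0,"y":0,"z":0.5,"wx":0,"wy":0,"wz":0},{"x":0,"y":0,"z":0.9,"wx":0,"wy":0,"wz":0},{"x":0,"y":0,"z":0.5,"wx":0,"wy":0,"wz":0},{"x":0,"y":0,"z":0,"wx":0,"wy":0,"wz":0},{"x":0,"y":0,"z":0,"wx":0,"wy":0,"wz":0}]'
python3 -c "
from h import *
st();im,c=shot('wrist','d_w1')"
```

```text
clock: 4.35
eef_pos: [0.5583, -0.0909, 0.3425]
ee_rot: [1.0, -0.001, 0.002, 0.0]
wrist_force: [0.1, 0.0, -0.2]
grip_width: 0.0855
clock: 5.22
eef_pos: [0.5436, -0.1795, 0.248]
ee_rot: [1.0, -0.001, 0.002, 0.001]
wrist_force: [0.2, -0.0, 0.7]
grip_width: 0.0856
t 5.22 p [ 0.5436 -0.1795  0.248 ] f [ 0.2 -0.   0.7] w 0.0856
q [-0.378  0.013  1.315 -0.     1.809 -0.376]
[[ 1.    -0.002  0.003]
 [-0.002 -1.    -0.001]
 [ 0.003  0.001 -1.   ]]
```

View pics/d_w1.png

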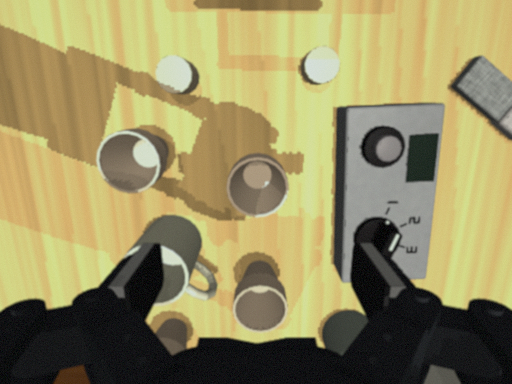

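```bash
python3 -c "
from h import *
im=cv2.imread('pics/d_w1.png'); crop(im,85,110,305,275,3.6,'d_w1z');crop(im,330,90,450,290,3,'d_w1d')"
```

```text
(no output)
```

View pics/d_w1z.png

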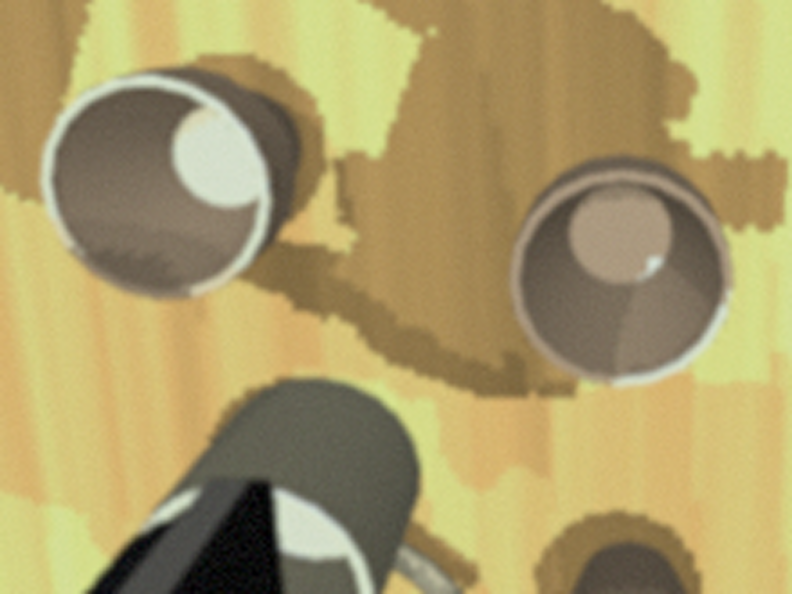

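View pics/d_w1d.png

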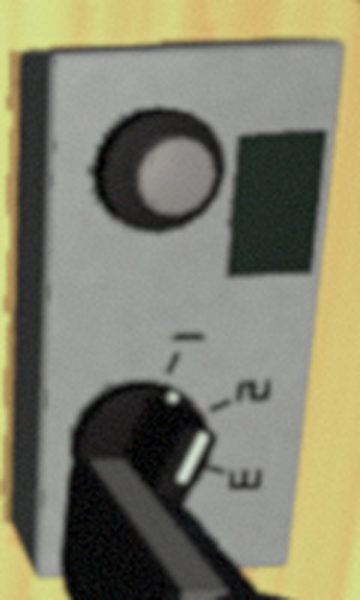

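```bash
python3 - <<'E'
from h import *
im,c=shot("wrist")
def t(u,v): return (85+u/3.6-.36,110+v/3.6-.36)
for n,x0,x1,y0,y1 in (("A",511,732,165,385),("C",42,271,72,298)):
    u,v=(x0+x1)/2,(y0+y1)/2
    a=plane(c,t(x0,v),.078);b=plane(c,t(x1,v),.078);d=plane(c,t(u,y0),.078);e=plane(c,t(u,y1),.078)
    print(n,np.linalg.norm(a-b).round(4),np.linalg.norm(d-e).round(4),((a+b+d+e)/4).round(4))
go([.5435,-.192,.073],[0,0,-1],[1,0,0])
E
```

```text
A 0.0589 0.0609 [ 0.5448 -0.1906  0.078 ]
C 0.06 0.0602 [ 0.4234 -0.1658  0.078 ]
p [ 0.5437 -0.1795  0.248 ] shift/50mm: [-0.017  0.244  3.501]
rotvec tool [ 0.002 -0.004 -0.002]
after-rot shift [-0.004  0.25   3.5  ]
```

```bash

python3 -m handwheel '[{"x":0.02,"y":0.23,"z":0.5,"wx":0.002,"wy":-0.004,"wz":-0.002},{"x":0,"y":0,"z":0.9,"wx":0,"wy":0,"wz":0},{"x":0,"y":0,"z":0.9,"wx":0,"wy":0,"wz":0},{"x":0,"y":0,"z":0.7,"wx":0,"wy":0,"wz":0},{"x":0,"y":0,"z":0.5,"wx":0,"wy":0,"wz":0},{"x":0,"y":0,"z":0,"wx":0,"wy":0,"wz":0},{"x":0,"y":0,"z":0,"wx":0,"wy":0,"wz":0}]'
python3 -c "
from h import *
st();im,c=shot('wrist','e_w1');shot('scene','e_s1')"
```

```text
clock: 6.2
eef_pos: [0.5444, -0.1909, 0.0726]
ee_rot: [1.0, 0.0, -0.001, -0.0]
wrist_force: [-0.8, -1.1, -0.0]
grip_width: 0.0857
t 6.2 p [ 0.5444 -0.1909  0.0726] f [-0.8 -1.1 -0. ] w 0.0857
q [-0.396  0.069  1.57   0.     1.504 -0.397]
[[ 1.     0.    -0.001]
 [ 0.    -1.     0.001]
 [-0.001 -0.001 -1.   ]]
```

View pics/e_w1.png

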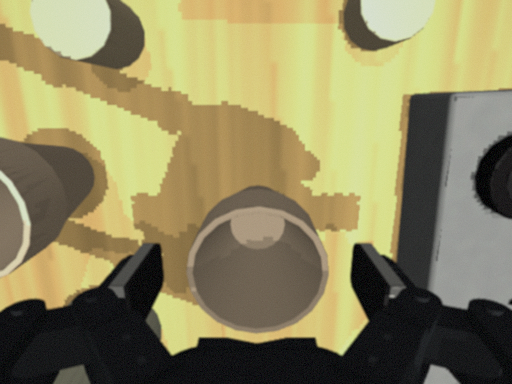

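View pics/e_s1.png

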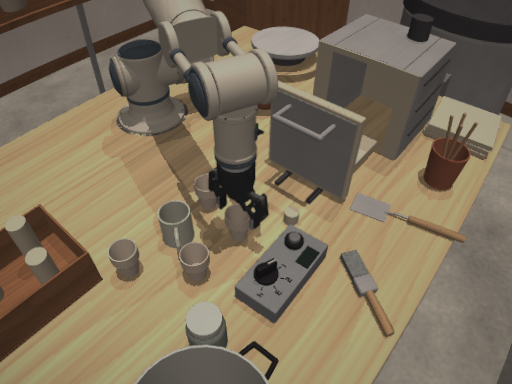

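```bash
python3 -c "
from h import *
im,c=shot('wrist'); print([plane(c,p,.078).round(4) for p in [(188,268),(327,268),(258,208),(258,332)]])"
python3 -m handwheel '[{"x":0,"y":0,"z":0,"wx":0,"wy":0,"wz":0},{"x":0,"y":0,"z":0,"wx":0,"wy":0,"wz":0},{"x":0,"y":0,"z":0,"wx":0,"wy":0,"wz":0},{"x":0,"y":0,"z":0,"wx":0,"wy":0,"wz":0},{"x":0,"y":0,"z":0,"wx":0,"wy":0,"wz":0},{"x":0,"y":0,"z":0,"wx":0,"wy":0,"wz":0}]' 0 25
python3 -c "
from h import *
st();im,c=shot('wrist','e_w2')"
```

```text
[array([ 0.5153, -0.1892,  0.078 ]), array([ 0.5738, -0.1892,  0.078 ]), array([ 0.5448, -0.1625,  0.078 ]), array([ 0.5448, -0.2215,  0.078 ])]
clock: 7.1
eef_pos: [0.5438, -0.1907, 0.0714]
ee_rot: [1.0, -0.0, -0.001, -0.001]
wrist_force: [-0.2, -0.1, 4.9]
grip_width: 0.059
t 7.1 p [ 0.5438 -0.1907  0.0714] f [-0.2 -0.1  4.9] w 0.059
q [-0.397  0.069  1.572  0.     1.503 -0.396]
[[ 1.    -0.    -0.003]
 [-0.    -1.     0.001]
 [-0.003 -0.001 -1.   ]]
```

View pics/e_w2.png

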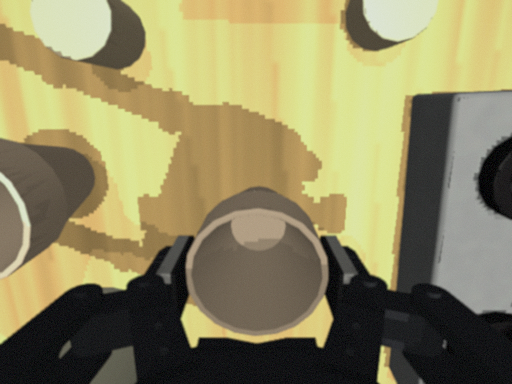

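```bash

python3 -m handwheel '[{"x":0,"y":0,"z":-0.4,"wx":0,"wy":0,"wz":0},{"x":0,"y":0,"z":-0.9,"wx":0,"wy":0,"wz":0},{"x":0,"y":0,"z":-0.9,"wx":0,"wy":0,"wz":0},{"x":0,"y":0,"z":-0.9,"wx":0,"wy":0,"wz":0},{"x":0,"y":0,"z":-0.9,"wx":0,"wy":0,"wz":0},{"x":0,"y":0,"z":-0.9,"wx":0,"wy":0,"wz":0},{"x":0,"y":0,"z":-0.7,"wx":0,"wy":0,"wz":0},{"x":0,"y":0,"z":-0.2,"wx":0,"wy":0,"wz":0}]'
python3 -m handwheel '[{"x":0.05,"y":-0.5,"z":0,"wx":0,"wy":0,"wz":0},{"x":0.05,"y":-0.9,"z":0,"wx":0,"wy":0,"wz":0},{"x":0.05,"y":-0.9,"z":0,"wx":0,"wy":0,"wz":0},{"x":0.05,"y":-1,"z":0,"wx":0,"wy":0,"wz":0},{"x":0.05,"y":-1,"z":0,"wx":0,"wy":0,"wz":0},{"x":0.05,"y":-1,"z":0,"wx":0,"wy":0,"wz":0},{"x":0.05,"y":-0.9,"z":0,"wx":0,"wy":0,"wz":0},{"x":0,"y":-0.8,"z":0,"wx":0,"wy":0,"wz":0}]'
python3 -m handwheel '[{"x":0,"y":-0.4,"z":0,"wx":0,"wy":0,"wz":0},{"x":0,"y":0,"z":0,"wx":0,"wy":0,"wz":0},{"x":0,"y":0,"z":0,"wx":0,"wy":0,"wz":0}]'
python3 -c "
from h import *
st();im,c=shot('wrist','f_w1');go([.5607,.1822,.36],[0,0,-1],[1,0,0])"
```

```text
clock: 8.15
eef_pos: [0.5446, -0.1911, 0.3637]
ee_rot: [1.0, 0.0, 0.0, -0.0]
wrist_force: [-0.5, 0.1, -1.9]
grip_width: 0.0587
clock: 9.15
eef_pos: [0.5617, 0.1606, 0.3589]
ee_rot: [1.0, 0.0, -0.004, -0.001]
wrist_force: [0.7, -0.1, -2.4]
grip_width: 0.0587
clock: 9.52
eef_pos: [0.5622, 0.1777, 0.3607]
ee_rot: [1.0, -0.001, -0.002, -0.001]
wrist_force: [0.5, -0.6, -2.2]
grip_width: 0.0586
t 9.53 p [0.5622 0.1777 0.3607] f [ 0.5 -0.6 -2.2] w 0.0586
q [0.247 0.12  1.001 0.003 2.024 0.25 ]
[[ 1.    -0.001 -0.004]
 [-0.001 -1.     0.001]
 [-0.004 -0.001 -1.   ]]
p [0.5622 0.1776 0.3609] shift/50mm: [-0.03  -0.093  0.018]
rotvec tool [-0.001  0.004 -0.002]
after-rot shift [-0.03  -0.093  0.018]
```

View pics/f_w1.png

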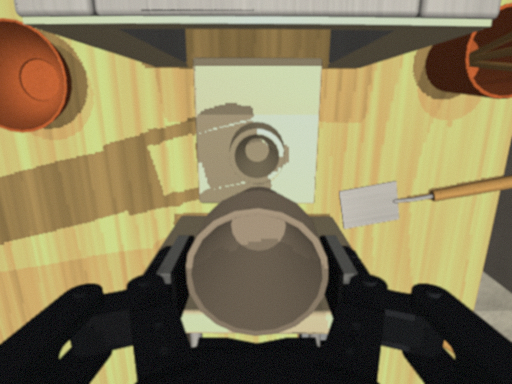

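```bash

python3 -m handwheel '[{"x":-0.03,"y":-0.09,"z":0.3,"wx":-0.001,"wy":0.004,"wz":-0.002},{"x":0,"y":0,"z":0.8,"wx":0,"wy":0,"wz":0},{"x":0,"y":0,"z":0.9,"wx":0,"wy":0,"wz":0},{"x":0,"y":0,"z":0.8,"wx":0,"wy":0,"wz":0},{"x":0,"y":0,"z":0.5,"wx":0,"wy":0,"wz":0},{"x":0,"y":0,"z":0,"wx":0,"wy":0,"wz":0},{"x":0,"y":0,"z":0,"wx":0,"wy":0,"wz":0}]'
python3 -c "
from h import *
st();im,c=shot('wrist','f_w2');go([.5607,.1822,.145],[0,0,-1],[1,0,0])"
```

```text
clock: 10.45
eef_pos: [0.5611, 0.1829, 0.1978]
ee_rot: [1.0, 0.0, 0.001, -0.001]
wrist_force: [0.6, 0.8, -1.9]
grip_width: 0.0585
t 10.45 p [0.5611 0.1829 0.1978] f [ 0.6  0.8 -1.9] w 0.0585
q [2.570e-01 5.800e-02 1.358e+00 1.000e-03 1.723e+00 2.560e-01]
[[ 1.     0.001  0.002]
 [ 0.001 -1.     0.001]
 [ 0.002 -0.001 -1.   ]]
p [0.5613 0.1832 0.1983] shift/50mm: [-0.015  0.022  1.066]
rotvec tool [-0.002 -0.003  0.001]
after-rot shift [-0.011  0.021  1.066]
```

View pics/f_w2.png

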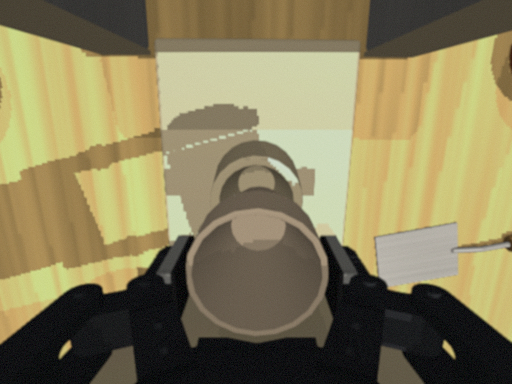

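```bash

python3 -m handwheel '[{"x":-0.01,"y":0.02,"z":0.5,"wx":0,"wy":-0.002,"wz":0},{"x":0,"y":0,"z":0.5,"wx":0,"wy":0,"wz":0},{"x":0,"y":0,"z":0,"wx":0,"wy":0,"wz":0},{"x":0,"y":0,"z":0,"wx":0,"wy":0,"wz":0}]'
python3 -m handwheel '[{"x":0,"y":0,"z":0.1,"wx":0,"wy":0,"wz":0},{"x":0,"y":0,"z":0.1,"wx":0,"wy":0,"wz":0},{"x":0,"y":0,"z":0,"wx":0,"wy":0,"wz":0}]'

```

```text
clock: 11.0
eef_pos: [0.5607, 0.1828, 0.1482]
ee_rot: [1.0, 0.001, 0.0, -0.001]
wrist_force: [0.2, -0.7, -1.7]
grip_width: 0.0584
clock: 11.38
eef_pos: [0.5596, 0.1826, 0.1354]
ee_rot: [1.0, 0.001, -0.001, -0.0]
wrist_force: [0.1, -0.3, -1.8]
grip_width: 0.0586
```

```bash

python3 -m handwheel '[{"x":0.01,"y":0,"z":0.05,"wx":0,"wy":0,"wz":0},{"x":0,"y":0,"z":0.05,"wx":0,"wy":0,"wz":0},{"x":0,"y":0,"z":0,"wx":0,"wy":0,"wz":0}]'
python3 -m handwheel '[{"x":0,"y":0,"z":0.03,"wx":0,"wy":0,"wz":0},{"x":0,"y":0,"z":0,"wx":0,"wy":0,"wz":0}]'
python3 -m handwheel '[{"x":0,"y":0,"z":0.03,"wx":0,"wy":0,"wz":0},{"x":0,"y":0,"z":0,"wx":0,"wy":0,"wz":0}]'

```

```text
clock: 11.75
eef_pos: [0.5603, 0.1826, 0.1306]
ee_rot: [1.0, 0.001, -0.001, -0.0]
wrist_force: [-0.3, 0.3, -1.8]
grip_width: 0.0585
clock: 12.0
eef_pos: [0.5603, 0.1826, 0.1294]
ee_rot: [1.0, 0.001, -0.001, -0.0]
wrist_force: [0.2, 0.0, -1.2]
grip_width: 0.0587
clock: 12.25
eef_pos: [0.5604, 0.1825, 0.1279]
ee_rot: [1.0, 0.001, -0.001, -0.0]
wrist_force: [0.5, -1.1, -1.8]
grip_width: 0.0586
```

```bash

python3 -m handwheel '[{"x":0,"y":0,"z":0.03,"wx":0,"wy":0,"wz":0},{"x":0,"y":0,"z":0,"wx":0,"wy":0,"wz":0}]'
python3 -m handwheel '[{"x":0,"y":0,"z":0.02,"wx":0,"wy":0,"wz":0},{"x":0,"y":0,"z":0,"wx":0,"wy":0,"wz":0}]'

```

```text
clock: 12.5
eef_pos: [0.5603, 0.1825, 0.1266]
ee_rot: [1.0, 0.001, -0.001, -0.0]
wrist_force: [-2.0, -2.0, 0.9]
grip_width: 0.0585
clock: 12.75
eef_pos: [0.5603, 0.1825, 0.1261]
ee_rot: [1.0, 0.001, -0.001, -0.0]
wrist_force: [-4.3, -3.1, 5.0]
grip_width: 0.0588
```

```bash

python3 -m handwheel '[{"x":-0.008,"y":0.006,"z":0,"wx":0,"wy":0,"wz":0},{"x":0,"y":0,"z":0,"wx":0,"wy":0,"wz":0}]'
python3 -c "
from h import *
s,_=st();print(s['wrist_torque'])"

```

```text
clock: 13.0
eef_pos: [0.5602, 0.1824, 0.1259]
ee_rot: [1.0, 0.001, -0.001, -0.001]
wrist_force: [-3.1, -2.9, 4.8]
grip_width: 0.0591
t 13.0 p [0.5602 0.1824 0.1259] f [-3.1 -2.9  4.8] w 0.0591
q [2.560e-01 7.400e-02 1.469e+00 1.000e-03 1.600e+00 2.540e-01]
[[ 1.     0.002 -0.001]
 [ 0.002 -1.     0.001]
 [-0.001 -0.001 -1.   ]]
[-0.34694001  0.65703563 -0.02756743]
```

```bash

python3 -m handwheel '[{"x":-0.012,"y":0.014,"z":0.005,"wx":0,"wy":0,"wz":0},{"x":0,"y":0,"z":0,"wx":0,"wy":0,"wz":0}]'
python3 -m handwheel '[{"x":0,"y":0,"z":0,"wx":0,"wy":0,"wz":0},{"x":0,"y":0,"z":0,"wx":0,"wy":0,"wz":0},{"x":0,"y":0,"z":0,"wx":0,"wy":0,"wz":0},{"x":0,"y":0,"z":0,"wx":0,"wy":0,"wz":0}]' 1
python3 -c "
from h import *
st();shot('wrist','g_w1')"

```

```text
clock: 13.25
eef_pos: [0.56, 0.182, 0.1257]
ee_rot: [1.0, 0.001, -0.0, -0.001]
wrist_force: [0.0, -0.7, 4.8]
grip_width: 0.059
clock: 13.75
eef_pos: [0.5593, 0.1817, 0.1249]
ee_rot: [1.0, 0.001, -0.001, -0.0]
wrist_force: [0.0, 0.9, 0.3]
grip_width: 0.0851
t 13.75 p [0.5593 0.1817 0.1249] f [0.  0.9 0.3] w 0.0851
q [0.255 0.072 1.472 0.002 1.599 0.253]
[[ 1.     0.002 -0.002]
 [ 0.002 -1.     0.001]
 [-0.002 -0.001 -1.   ]]
```

View pics/g_w1.png

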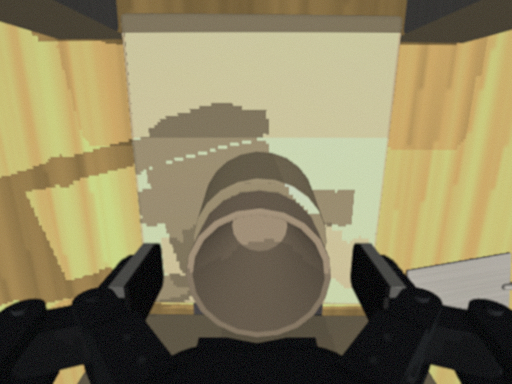

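```bash

python3 -m handwheel '[{"x":0,"y":0,"z":-0.3,"wx":0,"wy":0,"wz":0},{"x":0,"y":0,"z":-0.9,"wx":0,"wy":0,"wz":0},{"x":0,"y":0,"z":-0.9,"wx":0,"wy":0,"wz":0},{"x":0,"y":0,"z":-0.9,"wx":0,"wy":0,"wz":0},{"x":0,"y":0,"z":-0.9,"wx":0,"wy":0,"wz":0},{"x":-0.15,"y":0.4,"z":-0.3,"wx":0,"wy":0,"wz":0},{"x":-0.35,"y":0.9,"z":0,"wx":0,"wy":0,"wz":0},{"x":-0.35,"y":0.9,"z":0,"wx":0,"wy":0,"wz":0}]'
python3 -m handwheel '[{"x":-0.35,"y":0.9,"z":0,"wx":0,"wy":0,"wz":0},{"x":-0.35,"y":0.9,"z":0,"wx":0,"wy":0,"wz":0},{"x":-0.35,"y":0.9,"z":0,"wx":0,"wy":0,"wz":0},{"x":-0.35,"y":0.9,"z":0.1,"wx":0,"wy":0,"wz":0},{"x":-0.35,"y":0.9,"z":0.5,"wx":0,"wy":0,"wz":0},{"x":-0.15,"y":0.1,"z":0.8,"wx":0,"wy":0,"wz":0},{"x":0,"y":0,"z":0.8,"wx":0,"wy":0,"wz":0},{"x":0,"y":0,"z":0.2,"wx":0,"wy":0,"wz":0}]'
python3 -c "
from h import *
st();shot('wrist','h_w1');shot('top','h_t1');shot('scene','h_s1')"

```

```text
clock: 14.8
eef_pos: [0.5166, 0.0697, 0.335]
ee_rot: [1.0, 0.001, -0.001, -0.0]
wrist_force: [0.3, -0.2, 1.1]
grip_width: 0.085
clock: 15.8
eef_pos: [0.4209, -0.1587, 0.212]
ee_rot: [1.0, 0.0, -0.003, -0.002]
wrist_force: [-0.8, -0.5, -0.0]
grip_width: 0.0854
t 15.8 p [ 0.4209 -0.1587  0.212 ] f [-0.8 -0.5 -0. ] w 0.0854
q [-0.436 -0.315  1.675 -0.     1.789 -0.437]
[[ 1.     0.001 -0.007]
 [ 0.001 -1.     0.003]
 [-0.007 -0.003 -1.   ]]
```

View pics/h_w1.png

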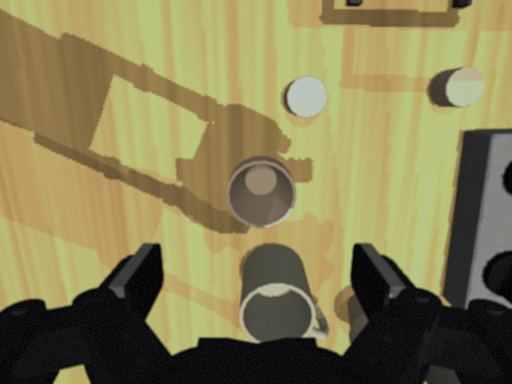

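View pics/h_s1.png

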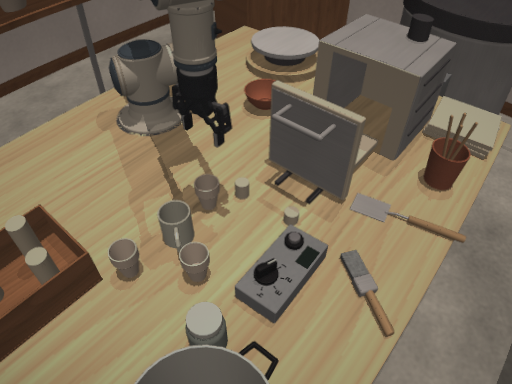

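```bash
python3 - <<'E'
from h import *
im,c=shot("wrist"); print([plane(c,p,.078).round(4) for p in [(228.5,191),(296,191),(262,156),(262,227)]])
go([.4234,-.1663,.072],[0,0,-1],[1,0,0])
crop(im,200,130,330,240,6,'h_z')
E
```

```text
[array([ 0.3981, -0.1647,  0.078 ]), array([ 0.4561, -0.1646,  0.078 ]), array([ 0.4267, -0.1344,  0.078 ]), array([ 0.427, -0.198,  0.078])]
p [ 0.4231 -0.1588  0.2169] shift/50mm: [0.006 0.149 2.898]
rotvec tool [0.    0.    0.002]
after-rot shift [0.006 0.149 2.898]
```

View pics/h_z.png

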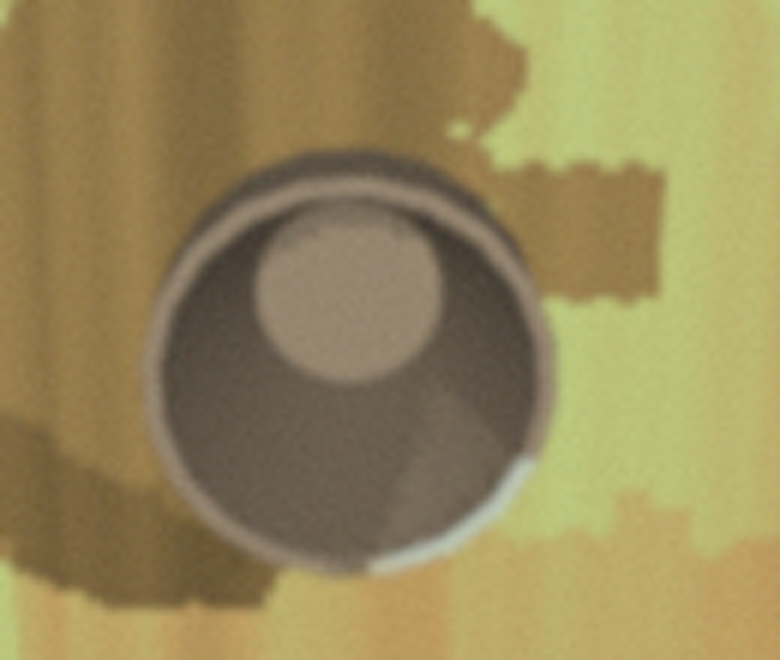

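```bash
python3 - <<'E'
from h import *
im,c=shot("wrist"); t=lambda u,v:(200+u/6-.42,130+v/6-.42)
P=np.array([plane(c,t(*p),.078) for p in [(147,374),(551,374),(349,172),(349,575)]]);print(P.round(4),P.mean(0).round(4))
P=P.mean(0)
go([P[0]-.0005,P[1]+.001,.072],[0,0,-1],[1,0,0])
E
```

```text
[[ 0.3948 -0.166   0.078 ]
 [ 0.4528 -0.1659  0.078 ]
 [ 0.4237 -0.1366  0.078 ]
 [ 0.4239 -0.197   0.078 ]] [ 0.4238 -0.1664  0.078 ]
p [ 0.4233 -0.1589  0.2172] shift/50mm: [-0.003  0.128  2.905]
rotvec tool [ 0.    -0.001  0.002]
after-rot shift [-0.     0.129  2.905]
```

```bash

python3 -m handwheel '[{"x":0,"y":0.13,"z":0.4,"wx":0,"wy":0,"wz":0.002},{"x":0,"y":0,"z":0.9,"wx":0,"wy":0,"wz":0},{"x":0,"y":0,"z":0.8,"wx":0,"wy":0,"wz":0},{"x":0,"y":0,"z":0.6,"wx":0,"wy":0,"wz":0},{"x":0,"y":0,"z":0.2,"wx":0,"wy":0,"wz":0},{"x":0,"y":0,"z":0,"wx":0,"wy":0,"wz":0},{"x":0,"y":0,"z":0,"wx":0,"wy":0,"wz":0}]'
python3 -c "
from h import *
st();im,c=shot('wrist','i_w1');crop(im,120,180,400,380,2.8,'i_w1z')"
```

```text
clock: 16.92
eef_pos: [0.4233, -0.1655, 0.0717]
ee_rot: [1.0, 0.0, 0.0, 0.0]
wrist_force: [0.4, 0.4, 0.6]
grip_width: 0.0853
t 16.93 p [ 0.4233 -0.1655  0.0717] f [0.4 0.4 0.6] w 0.0853
q [-0.448 -0.273  1.89   0.     1.524 -0.448]
[[ 1.  0.  0.]
 [ 0. -1. -0.]
 [ 0.  0. -1.]]
```

View pics/i_w1z.png

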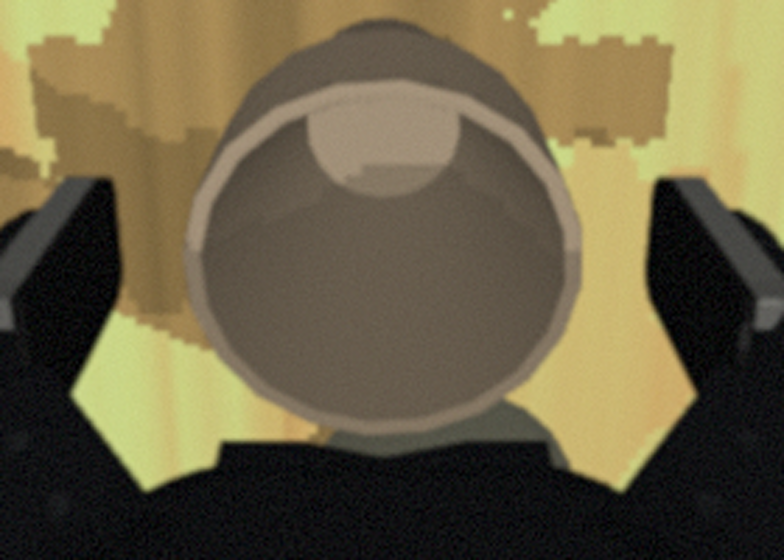

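```bash

python3 -m handwheel '[{"x":0,"y":0,"z":0,"wx":0,"wy":0,"wz":0},{"x":0,"y":0,"z":0,"wx":0,"wy":0,"wz":0},{"x":0,"y":0,"z":0,"wx":0,"wy":0,"wz":0},{"x":0,"y":0,"z":0,"wx":0,"wy":0,"wz":0},{"x":0,"y":0,"z":0,"wx":0,"wy":0,"wz":0}]' 0 25
python3 -c "
from h import *
st();a=cv2.imread('pics/f_w2.png');im,c=shot('wrist','i_w2')
cv2.imwrite('pics/i_cmp.png',np.vstack([cv2.resize(q[195:345,160:360],None,fx=2,fy=2,interpolation=cv2.INTER_CUBIC) for q in (a,im)]))"
```

```text
clock: 17.6
eef_pos: [0.423, -0.1653, 0.0713]
ee_rot: [1.0, 0.0, -0.0, -0.0]
wrist_force: [-0.1, 0.5, 6.3]
grip_width: 0.0584
t 17.6 p [ 0.423  -0.1653  0.0713] f [-0.1  0.5  6.3] w 0.0584
q [-0.448 -0.273  1.891  0.     1.524 -0.448]
[[ 1.  0. -0.]
 [ 0. -1.  0.]
 [-0. -0. -1.]]
```

View pics/i_cmp.png

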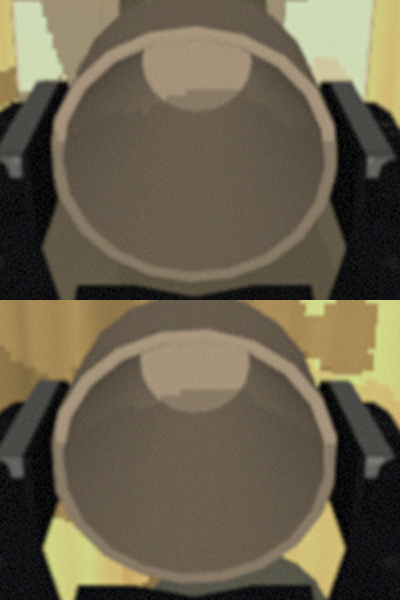

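```bash

python3 -m handwheel '[{"x":0,"y":0,"z":-0.4,"wx":0,"wy":0,"wz":0},{"x":0,"y":0,"z":-0.9,"wx":0,"wy":0,"wz":0},{"x":0,"y":0,"z":-0.9,"wx":0,"wy":0,"wz":0},{"x":0,"y":0,"z":-0.9,"wx":0,"wy":0,"wz":0},{"x":0,"y":0,"z":-0.9,"wx":0,"wy":0,"wz":0},{"x":0,"y":0,"z":-0.9,"wx":0,"wy":0,"wz":0},{"x":0,"y":0,"z":-0.7,"wx":0,"wy":0,"wz":0},{"x":0,"y":0,"z":-0.2,"wx":0,"wy":0,"wz":0}]'
python3 -m handwheel '[{"x":0.2,"y":-0.5,"z":0,"wx":0,"wy":0,"wz":0},{"x":0.35,"y":-0.9,"z":0,"wx":0,"wy":0,"wz":0},{"x":0.35,"y":-0.9,"z":0,"wx":0,"wy":0,"wz":0},{"x":0.4,"y":-1,"z":0,"wx":0,"wy":0,"wz":0},{"x":0.4,"y":-1,"z":0,"wx":0,"wy":0,"wz":0},{"x":0.4,"y":-1,"z":0,"wx":0,"wy":0,"wz":0},{"x":0.4,"y":-0.9,"z":0,"wx":0,"wy":0,"wz":0},{"x":0.2,"y":-0.5,"z":0,"wx":0,"wy":0,"wz":0}]'
python3 -m handwheel '[{"x":0.05,"y":-0.2,"z":0,"wx":0,"wy":0,"wz":0},{"x":0,"y":0,"z":0,"wx":0,"wy":0,"wz":0},{"x":0,"y":0,"z":0,"wx":0,"wy":0,"wz":0}]'
python3 -c "
from h import *
st();go([.560,.1825,.225],[0,0,-1],[1,0,0])"
```

```text
clock: 18.65
eef_pos: [0.4234, -0.1655, 0.3621]
ee_rot: [1.0, 0.0, 0.0, 0.0]
wrist_force: [0.6, -0.4, -1.5]
grip_width: 0.0584
clock: 19.65
eef_pos: [0.5584, 0.1721, 0.3569]
ee_rot: [1.0, 0.001, -0.003, -0.0]
wrist_force: [0.4, -0.7, -2.1]
grip_width: 0.0583
clock: 20.02
eef_pos: [0.5603, 0.1785, 0.3603]
ee_rot: [1.0, -0.001, -0.001, -0.0]
wrist_force: [-0.5, -0.0, -1.4]
grip_width: 0.0584
t 20.02 p [0.5603 0.1785 0.3603] f [-0.5 -0.  -1.4] w 0.0584
q [2.500e-01 1.140e-01 1.009e+00 1.000e-03 2.021e+00 2.520e-01]
[[ 1.    -0.001 -0.002]
 [-0.001 -1.     0.001]
 [-0.002 -0.001 -1.   ]]
p [0.5603 0.1785 0.3603] shift/50mm: [-2.000e-03 -7.700e-02  2.707e+00]
rotvec tool [-0.001  0.002 -0.001]
after-rot shift [-0.007 -0.079  2.706]
```

```bash

python3 -m handwheel '[{"x":0,"y":-0.08,"z":0.3,"wx":-0.001,"wy":0.002,"wz":-0.001},{"x":0,"y":0,"z":0.8,"wx":0,"wy":0,"wz":0},{"x":0,"y":0,"z":0.8,"wx":0,"wy":0,"wz":0},{"x":0,"y":0,"z":0.6,"wx":0,"wy":0,"wz":0},{"x":0,"y":0,"z":0.2,"wx":0,"wy":0,"wz":0},{"x":0,"y":0,"z":0,"wx":0,"wy":0,"wz":0},{"x":0,"y":0,"z":0,"wx":0,"wy":0,"wz":0}]'
python3 -c "
from h import *
st();im,c=shot('wrist','j_w1');go([.560,.1825,.18],[0,0,-1],[1,0,0])"
```

```text
clock: 20.9
eef_pos: [0.561, 0.1837, 0.2272]
ee_rot: [1.0, 0.0, 0.001, -0.0]
wrist_force: [0.6, -0.3, -1.4]
grip_width: 0.0577
t 20.9 p [0.561  0.1837 0.2272] f [ 0.6 -0.3 -1.4] w 0.0577
q [ 0.259  0.059  1.305 -0.     1.774  0.258]
[[ 1.     0.001  0.003]
 [ 0.001 -1.     0.001]
 [ 0.003 -0.001 -1.   ]]
p [0.5611 0.1838 0.2272] shift/50mm: [-0.025  0.026  0.945]
rotvec tool [-0.001 -0.003  0.001]
after-rot shift [-0.022  0.025  0.945]
```

View pics/j_w1.png

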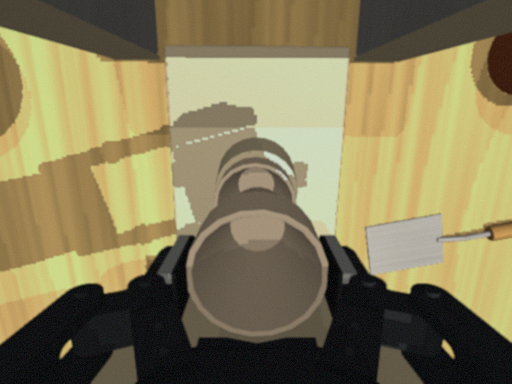

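```bash

python3 -m handwheel '[{"x":-0.02,"y":0.025,"z":0.5,"wx":0,"wy":-0.003,"wz":0},{"x":0,"y":0,"z":0.4,"wx":0,"wy":0,"wz":0},{"x":0,"y":0,"z":0.2,"wx":0,"wy":0,"wz":0},{"x":0,"y":0,"z":0,"wx":0,"wy":0,"wz":0},{"x":0,"y":0,"z":0,"wx":0,"wy":0,"wz":0}]'
python3 -c "
from h import *
st();go([.560,.1825,.1575],[0,0,-1],[1,0,0])"
```

```text
clock: 21.58
eef_pos: [0.5598, 0.1825, 0.1712]
ee_rot: [1.0, 0.001, -0.001, -0.0]
wrist_force: [0.1, 0.8, -1.1]
grip_width: 0.0582
t 21.57 p [0.5598 0.1825 0.1712] f [ 0.1  0.8 -1.1] w 0.0582
q [2.570e-01 6.100e-02 1.402e+00 1.000e-03 1.680e+00 2.560e-01]
[[ 1.     0.001 -0.002]
 [ 0.001 -1.     0.   ]
 [-0.002 -0.    -1.   ]]
p [0.5598 0.1825 0.1712] shift/50mm: [0.005 0.001 0.275]
rotvec tool [-0.     0.002  0.001]
after-rot shift [0.004 0.001 0.275]
```

```bash

python3 -m handwheel '[{"x":0.004,"y":0,"z":0.1,"wx":0,"wy":0.002,"wz":0},{"x":0,"y":0,"z":0.1,"wx":0,"wy":0,"wz":0},{"x":0,"y":0,"z":0,"wx":0,"wy":0,"wz":0}]'
python3 -m handwheel '[{"x":0,"y":0,"z":0.04,"wx":0,"wy":0,"wz":0},{"x":0,"y":0,"z":0,"wx":0,"wy":0,"wz":0}]'
python3 -m handwheel '[{"x":0,"y":0,"z":0.03,"wx":0,"wy":0,"wz":0},{"x":0,"y":0,"z":0,"wx":0,"wy":0,"wz":0}]'

```

```text
clock: 21.95
eef_pos: [0.5597, 0.1823, 0.1598]
ee_rot: [1.0, 0.0, -0.0, 0.0]
wrist_force: [1.5, 0.3, -1.8]
grip_width: 0.0583
clock: 22.2
eef_pos: [0.5599, 0.1824, 0.1585]
ee_rot: [1.0, 0.0, -0.0, -0.0]
wrist_force: [1.5, -0.4, 0.4]
grip_width: 0.0581
clock: 22.45
eef_pos: [0.5601, 0.1825, 0.1578]
ee_rot: [1.0, 0.0, 0.001, -0.0]
wrist_force: [2.3, 0.2, 4.4]
grip_width: 0.0581
```

```bash

python3 -m handwheel '[{"x":0.008,"y":0,"z":0.01,"wx":0,"wy":0,"wz":0},{"x":0,"y":0,"z":0,"wx":0,"wy":0,"wz":0},{"x":0,"y":0,"z":0,"wx":0,"wy":0,"wz":0}]'

```

```text
clock: 22.82
eef_pos: [0.5603, 0.1825, 0.1577]
ee_rot: [1.0, 0.001, 0.0, -0.0]
wrist_force: [0.0, -0.3, 7.3]
grip_width: 0.0582
```

```bash

python3 -m handwheel '[{"x":0,"y":0,"z":0,"wx":0,"wy":0,"wz":0},{"x":0,"y":0,"z":0,"wx":0,"wy":0,"wz":0},{"x":0,"y":0,"z":0,"wx":0,"wy":0,"wz":0},{"x":0,"y":0,"z":-0.2,"wx":0,"wy":0,"wz":0},{"x":0,"y":0,"z":-0.9,"wx":0,"wy":0,"wz":0},{"x":0,"y":0,"z":-0.9,"wx":0,"wy":0,"wz":0},{"x":0,"y":0,"z":-0.9,"wx":0,"wy":0,"wz":0},{"x":0,"y":0,"z":-0.5,"wx":0,"wy":0,"wz":0}]' 1
python3 -c "
from h import *
st();im,c=shot('wrist','k_w1')
"
python3 -m handwheel '[{"x":0,"y":0.5,"z":-0.3,"wx":0,"wy":0,"wz":0},{"x":0,"y":0.9,"z":0,"wx":0,"wy":0,"wz":0},{"x":0,"y":1,"z":0,"wx":0,"wy":0,"wz":0},{"x":0,"y":1,"z":0,"wx":0,"wy":0,"wz":0},{"x":0,"y":1,"z":0,"wx":0,"wy":0,"wz":0},{"x":-0.05,"y":1,"z":0,"wx":0,"wy":0,"wz":0},{"x":-0.1,"y":1,"z":0,"wx":0,"wy":0,"wz":0},{"x":-0.1,"y":1,"z":0,"wx":0,"wy":0,"wz":0}]'
python3 -m handwheel '[{"x":0,"y":1,"z":0.2,"wx":0,"wy":0,"wz":0},{"x":0,"y":0.9,"z":0.5,"wx":0,"wy":0,"wz":0},{"x":0,"y":0.6,"z":0.8,"wx":0,"wy":0,"wz":0},{"x":0,"y":0.15,"z":0.6,"wx":0,"wy":0,"wz":0},{"x":0,"y":0,"z":0.3,"wx":0,"wy":0,"wz":0},{"x":0,"y":0,"z":0,"wx":0,"wy":0,"wz":0},{"x":0,"y":0,"z":0,"wx":0,"wy":0,"wz":0}]'
python3 -c "
from h import *
st();im,c=shot('wrist','k_w2');shot('top','k_t2')
"

```

```text
clock: 23.82
eef_pos: [0.5603, 0.1825, 0.3304]
ee_rot: [1.0, 0.001, 0.002, -0.001]
wrist_force: [1.2, 0.5, -0.7]
grip_width: 0.0853
t 23.82 p [0.5603 0.1825 0.3304] f [ 1.2  0.5 -0.7] w 0.0853
q [0.257 0.091 1.088 0.    1.959 0.256]
[[ 1.     0.001  0.004]
 [ 0.001 -1.     0.001]
 [ 0.004 -0.001 -1.   ]]
clock: 24.88
eef_pos: [0.5476, -0.1891, 0.3409]
ee_rot: [1.0, 0.001, -0.001, -0.0]
wrist_force: [1.1, 0.1, -0.4]
grip_width: 0.0854
clock: 25.75
eef_pos: [0.5487, -0.3197, 0.2234]
ee_rot: [1.0, 0.001, 0.001, 0.001]
wrist_force: [0.7, 0.7, 0.1]
grip_width: 0.0854
t 25.75 p [ 0.5487 -0.3197  0.2234] f [0.7 0.7 0.1] w 0.0854
q [-0.581  0.181  1.181 -0.     1.778 -0.583]
[[ 1.     0.002  0.002]
 [ 0.002 -1.    -0.001]
 [ 0.002  0.001 -1.   ]]
```

View pics/k_w1.png

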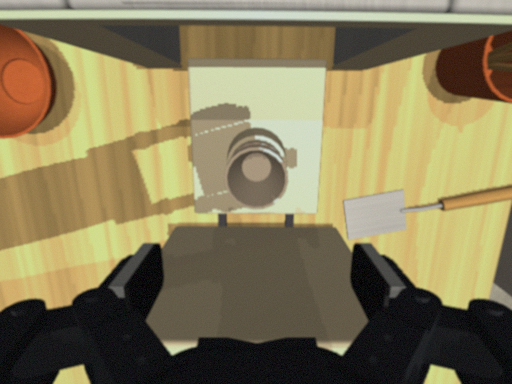

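View pics/k_w2.png

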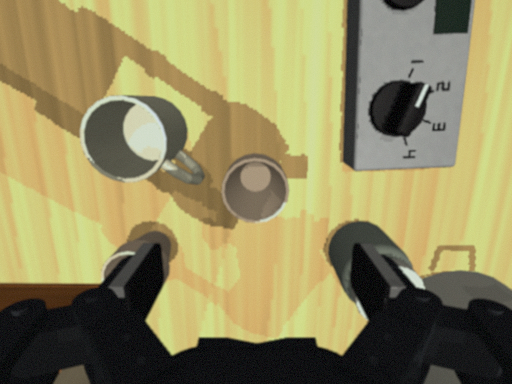

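View pics/k_t2.png

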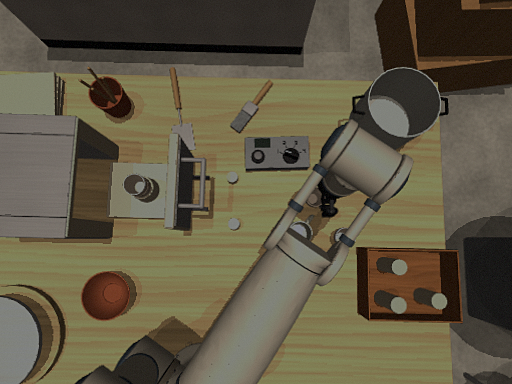

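```bash
python3 -c "
from h import *
im=cv2.imread('pics/k_w2.png'); crop(im,190,135,320,245,6,'k_z')"
```

```text
(no output)
```

View pics/k_z.png

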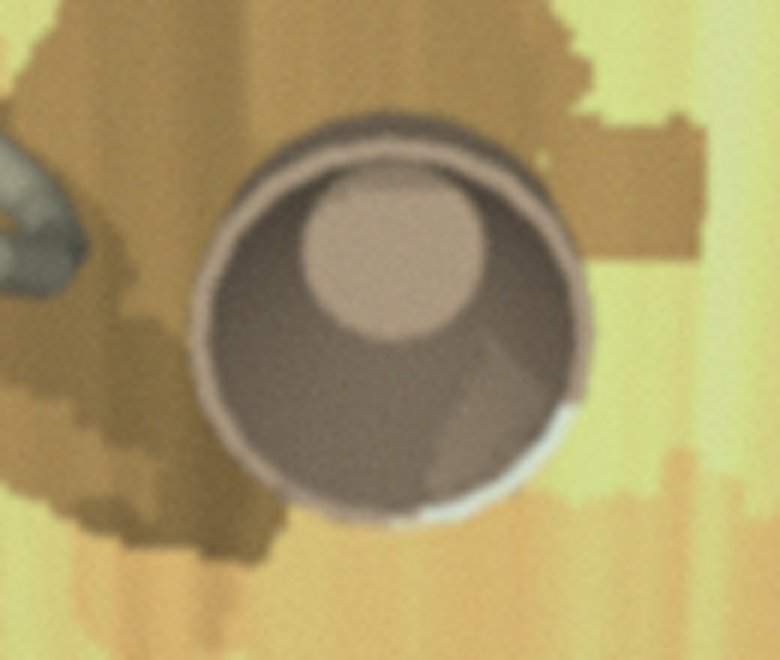

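```bash
python3 - <<'E'
from h import *
im,c=shot("wrist"); t=lambda u,v:(190+u/6-.42,135+v/6-.42)
x0,x1,y0,y1=191,593,132,526;u,v=(x0+x1)/2,(y0+y1)/2
P=np.array([plane(c,t(*p),.078) for p in [(x0,v),(x1,v),(u,y0),(u,y1)]]);print(P.round(4),P.mean(0).round(4))
P=P.mean(0)
go([P[0]-.0005,P[1]+.001,.072],[0,0,-1],[1,0,0])
E
```

```text
[[ 0.5177 -0.3268  0.078 ]
 [ 0.5768 -0.3268  0.078 ]
 [ 0.5472 -0.2976  0.078 ]
 [ 0.5472 -0.3579  0.078 ]] [ 0.5472 -0.3273  0.078 ]
p [ 0.5486 -0.3199  0.2232] shift/50mm: [-0.043  0.123  3.024]
rotvec tool [ 0.002 -0.002  0.002]
after-rot shift [-0.038  0.128  3.024]
```

```bash

python3 -m handwheel '[{"x":-0.04,"y":0.13,"z":0.4,"wx":0.002,"wy":-0.002,"wz":0.002},{"x":0,"y":0,"z":0.9,"wx":0,"wy":0,"wz":0},{"x":0,"y":0,"z":0.8,"wx":0,"wy":0,"wz":0},{"x":0,"y":0,"z":0.6,"wx":0,"wy":0,"wz":0},{"x":0,"y":0,"z":0.32,"wx":0,"wy":0,"wz":0},{"x":0,"y":0,"z":0,"wx":0,"wy":0,"wz":0},{"x":0,"y":0,"z":0,"wx":0,"wy":0,"wz":0}]'
python3 -c "
from h import *
st();im,c=shot('wrist','l_w1')"
```

```text
clock: 26.78
eef_pos: [0.5462, -0.3268, 0.0718]
ee_rot: [1.0, -0.001, -0.001, -0.0]
wrist_force: [0.3, -0.2, 0.2]
grip_width: 0.0855
t 26.77 p [ 0.5462 -0.3268  0.0718] f [ 0.3 -0.2  0.2] w 0.0855
q [-0.593  0.226  1.398 -0.     1.518 -0.592]
[[ 1.    -0.001 -0.001]
 [-0.001 -1.     0.001]
 [-0.001 -0.001 -1.   ]]
```

View pics/l_w1.png

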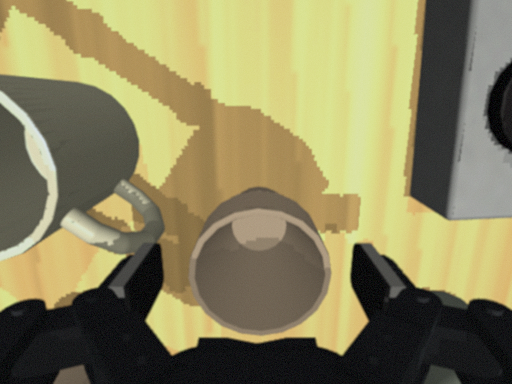

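```bash

python3 -m handwheel '[{"x":0,"y":0,"z":0,"wx":0,"wy":0,"wz":0},{"x":0,"y":0,"z":0,"wx":0,"wy":0,"wz":0},{"x":0,"y":0,"z":0,"wx":0,"wy":0,"wz":0},{"x":0,"y":0,"z":0,"wx":0,"wy":0,"wz":0},{"x":0,"y":0,"z":0,"wx":0,"wy":0,"wz":0}]' 0 25
python3 -c "
from h import *
st();a=cv2.imread('pics/f_w2.png');im,c=shot('wrist','l_w2')
cv2.imwrite('pics/l_cmp.png',np.vstack([cv2.resize(q[195:345,160:360],None,fx=2,fy=2,interpolation=cv2.INTER_CUBIC) for q in (a,im)]))"
```

```text
clock: 27.45
eef_pos: [0.5462, -0.3267, 0.0717]
ee_rot: [1.0, -0.0, -0.001, -0.0]
wrist_force: [-0.0, 0.6, 5.0]
grip_width: 0.0588
t 27.45 p [ 0.5462 -0.3267  0.0717] f [-0.   0.6  5. ] w 0.0588
q [-0.592  0.226  1.399 -0.     1.518 -0.591]
[[ 1.    -0.001 -0.001]
 [-0.001 -1.     0.001]
 [-0.001 -0.001 -1.   ]]
```

View pics/l_cmp.png

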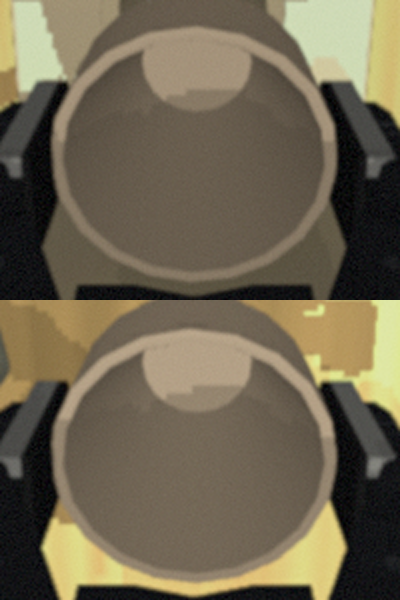

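```bash

python3 -m handwheel '[{"x":0,"y":0,"z":-0.4,"wx":0,"wy":0,"wz":0},{"x":0,"y":0,"z":-0.9,"wx":0,"wy":0,"wz":0},{"x":0,"y":0,"z":-0.9,"wx":0,"wy":0,"wz":0},{"x":0,"y":0,"z":-0.9,"wx":0,"wy":0,"wz":0},{"x":0,"y":0,"z":-0.9,"wx":0,"wy":0,"wz":0},{"x":0,"y":0,"z":-0.9,"wx":0,"wy":0,"wz":0},{"x":0,"y":-0.4,"z":-0.7,"wx":0,"wy":0,"wz":0},{"x":0,"y":-0.8,"z":-0.2,"wx":0,"wy":0,"wz":0}]'
python3 -m handwheel '[{"x":0,"y":-1,"z":0,"wx":0,"wy":0,"wz":0},{"x":0,"y":-1,"z":0,"wx":0,"wy":0,"wz":0},{"x":0.05,"y":-1,"z":0,"wx":0,"wy":0,"wz":0},{"x":0.05,"y":-1,"z":0,"wx":0,"wy":0,"wz":0},{"x":0.05,"y":-1,"z":0,"wx":0,"wy":0,"wz":0},{"x":0.05,"y":-1,"z":0,"wx":0,"wy":0,"wz":0},{"x":0.05,"y":-1,"z":0,"wx":0,"wy":0,"wz":0},{"x":0,"y":-1,"z":0,"wx":0,"wy":0,"wz":0}]'
python3 -m handwheel '[{"x":0,"y":-0.6,"z":0,"wx":0,"wy":0,"wz":0},{"x":0,"y":-0.3,"z":0,"wx":0,"wy":0,"wz":0},{"x":0,"y":0,"z":0,"wx":0,"wy":0,"wz":0},{"x":0,"y":0,"z":0,"wx":0,"wy":0,"wz":0}]'
python3 -c "
from h import *
st();go([.5602,.1825,.255],[0,0,-1],[1,0,0])"
```

```text
clock: 28.5
eef_pos: [0.5463, -0.2674, 0.3638]
ee_rot: [1.0, -0.002, 0.0, 0.0]
wrist_force: [1.1, 0.8, -1.5]
grip_width: 0.0589
clock: 29.5
eef_pos: [0.559, 0.1346, 0.3617]
ee_rot: [1.0, -0.001, -0.001, -0.001]
wrist_force: [0.6, -0.2, -1.2]
grip_width: 0.0587
clock: 30.0
eef_pos: [0.5597, 0.1769, 0.3614]
ee_rot: [1.0, -0.001, -0.001, -0.001]
wrist_force: [-0.0, -0.0, -1.7]
grip_width: 0.0589
t 30.0 p [0.5597 0.1769 0.3614] f [-0.  -0.  -1.7] w 0.0589
q [2.470e-01 1.120e-01 1.009e+00 2.000e-03 2.023e+00 2.500e-01]
[[ 1.    -0.002 -0.003]
 [-0.002 -1.     0.002]
 [-0.003 -0.002 -1.   ]]
p [0.5597 0.1769 0.3614] shift/50mm: [ 0.017 -0.109  2.129]
rotvec tool [-0.002  0.003 -0.002]
after-rot shift [ 0.011 -0.112  2.129]
```

```bash

python3 -m handwheel '[{"x":0.01,"y":-0.11,"z":0.2,"wx":-0.002,"wy":0.003,"wz":-0.002},{"x":0,"y":0,"z":0.7,"wx":0,"wy":0,"wz":0},{"x":0,"y":0,"z":0.8,"wx":0,"wy":0,"wz":0},{"x":0,"y":0,"z":0.4,"wx":0,"wy":0,"wz":0},{"x":0,"y":0,"z":0,"wx":0,"wy":0,"wz":0},{"x":0,"y":0,"z":0,"wx":0,"wy":0,"wz":0}]'
python3 -c "
from h import *
st();im,c=shot('wrist','m_w1');go([.5602,.1825,.2025],[0,0,-1],[1,0,0])"
```

```text
clock: 30.75
eef_pos: [0.5603, 0.1833, 0.2573]
ee_rot: [1.0, 0.0, 0.001, -0.0]
wrist_force: [-1.2, -0.5, -0.3]
grip_width: 0.0588
t 30.75 p [0.5603 0.1833 0.2573] f [-1.2 -0.5 -0.3] w 0.0588
q [ 0.259  0.063  1.248 -0.     1.829  0.258]
[[ 1.     0.001  0.001]
 [ 0.001 -1.     0.   ]
 [ 0.001 -0.    -1.   ]]
p [0.5604 0.1835 0.2579] shift/50mm: [-0.007  0.02   1.108]
rotvec tool [-0.001 -0.002  0.001]
after-rot shift [-0.005  0.019  1.108]
```

View pics/m_w1.png

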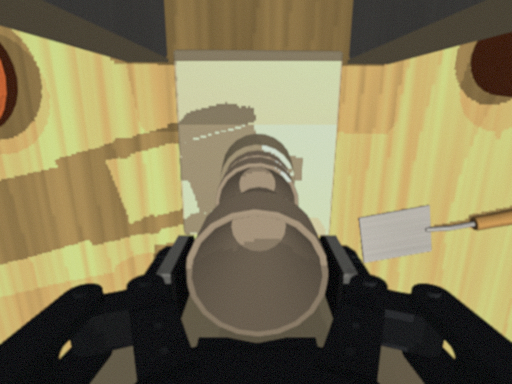

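```bash

python3 -m handwheel '[{"x":0,"y":0.02,"z":0.5,"wx":0,"wy":-0.002,"wz":0},{"x":0,"y":0,"z":0.4,"wx":0,"wy":0,"wz":0},{"x":0,"y":0,"z":0.2,"wx":0,"wy":0,"wz":0},{"x":0,"y":0,"z":0,"wx":0,"wy":0,"wz":0},{"x":0,"y":0,"z":0,"wx":0,"wy":0,"wz":0}]'
python3 -c "
from h import *
go([.5602,.1825,.190],[0,0,-1],[1,0,0])"
```

```text
clock: 31.42
eef_pos: [0.5603, 0.1827, 0.2022]
ee_rot: [1.0, 0.001, -0.0, -0.0]
wrist_force: [-0.6, -0.5, -2.1]
grip_width: 0.0588
p [0.5603 0.1827 0.2022] shift/50mm: [-0.001  0.004  0.245]
rotvec tool [-0.     0.001  0.001]
after-rot shift [-0.001  0.004  0.245]
```

```bash

python3 -m handwheel '[{"x":0,"y":0.004,"z":0.09,"wx":0,"wy":0,"wz":0},{"x":0,"y":0,"z":0.09,"wx":0,"wy":0,"wz":0},{"x":0,"y":0,"z":0,"wx":0,"wy":0,"wz":0}]'
python3 -m handwheel '[{"x":0,"y":0,"z":0.04,"wx":0,"wy":0,"wz":0},{"x":0,"y":0,"z":0,"wx":0,"wy":0,"wz":0}]'
python3 -m handwheel '[{"x":0,"y":0,"z":0.03,"wx":0,"wy":0,"wz":0},{"x":0,"y":0,"z":0,"wx":0,"wy":0,"wz":0}]'

```

```text
clock: 31.8
eef_pos: [0.5597, 0.1824, 0.1916]
ee_rot: [1.0, 0.001, -0.001, 0.0]
wrist_force: [0.1, 0.2, -1.2]
grip_width: 0.0583
clock: 32.05
eef_pos: [0.5599, 0.1825, 0.1906]
ee_rot: [1.0, 0.001, -0.001, -0.0]
wrist_force: [-0.8, 0.3, 0.6]
grip_width: 0.0587
clock: 32.3
eef_pos: [0.5601, 0.1826, 0.1903]
ee_rot: [1.0, 0.001, -0.0, -0.0]
wrist_force: [-1.9, 0.2, 5.7]
grip_width: 0.0585
```

```bash

python3 -m handwheel '[{"x":-0.006,"y":0,"z":0.005,"wx":0,"wy":0,"wz":0},{"x":0,"y":0,"z":0,"wx":0,"wy":0,"wz":0}]'
python3 -m handwheel '[{"x":0,"y":0,"z":0,"wx":0,"wy":0,"wz":0},{"x":0,"y":0,"z":0,"wx":0,"wy":0,"wz":0},{"x":0,"y":0,"z":0,"wx":0,"wy":0,"wz":0},{"x":0,"y":0,"z":-0.2,"wx":0,"wy":0,"wz":0},{"x":0,"y":0,"z":-0.9,"wx":0,"wy":0,"wz":0},{"x":0,"y":0,"z":-0.9,"wx":0,"wy":0,"wz":0},{"x":0,"y":0,"z":-0.7,"wx":0,"wy":0,"wz":0},{"x":0,"y":0,"z":-0.3,"wx":0,"wy":0,"wz":0}]' 1
python3 -c "
from h import *
st();im,c=shot('wrist','n_w1');shot('scene','n_s1')"
```

```text
clock: 32.55
eef_pos: [0.56, 0.1826, 0.1903]
ee_rot: [1.0, 0.001, 0.0, -0.0]
wrist_force: [-2.2, 0.8, 7.0]
grip_width: 0.0591
clock: 33.55
eef_pos: [0.5602, 0.1825, 0.3419]
ee_rot: [1.0, 0.0, 0.001, -0.001]
wrist_force: [-0.1, -0.3, 1.0]
grip_width: 0.0856
t 33.55 p [0.5602 0.1825 0.3419] f [-0.1 -0.3  1. ] w 0.0856
q [2.570e-01 9.900e-02 1.058e+00 1.000e-03 1.981e+00 2.560e-01]
[[ 1.     0.001  0.003]
 [ 0.001 -1.     0.001]
 [ 0.003 -0.001 -1.   ]]
```

View pics/n_w1.png

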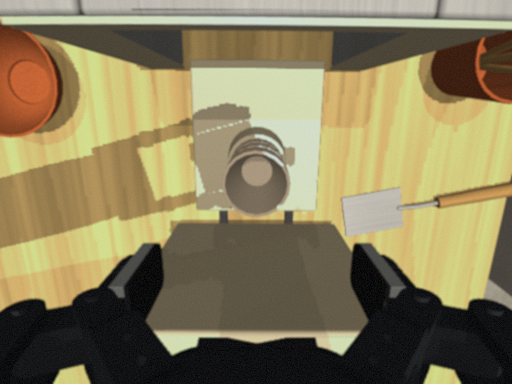

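View pics/n_s1.png

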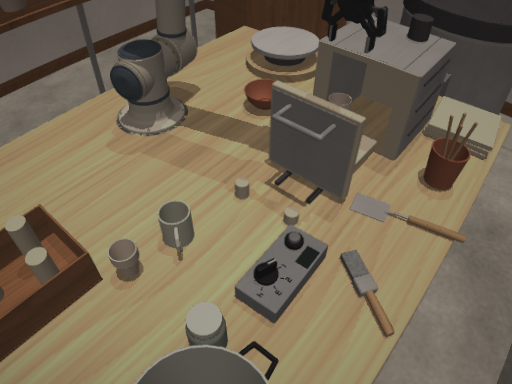

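```bash

python3 - <<'E'
from h import *
f=grab_frame('top');c=cam(f);im=f['pixels'][:,:,::-1]
for z in (.0,.05,.1): print(z,plane(c,(358,248),z).round(3),plane(c,(367,254),z).round(3))
print(plane(c,(343.2,237.3),.078))
go([.4287,-.405,.34])
crop(im,290,180,470,330,4,'n_t')
E
```

```text
0.0 [ 0.397 -0.477  0.   ] [ 0.379 -0.505  0.   ]
0.05 [ 0.398 -0.462  0.05 ] [ 0.381 -0.488  0.05 ]
0.1 [ 0.399 -0.447  0.1  ] [ 0.383 -0.472  0.1  ]
[ 0.42831255 -0.41074689  0.078     ]
p [0.5601 0.1824 0.3384] shift/50mm: [-2.64  11.746 -0.029]
```

View pics/n_t.png

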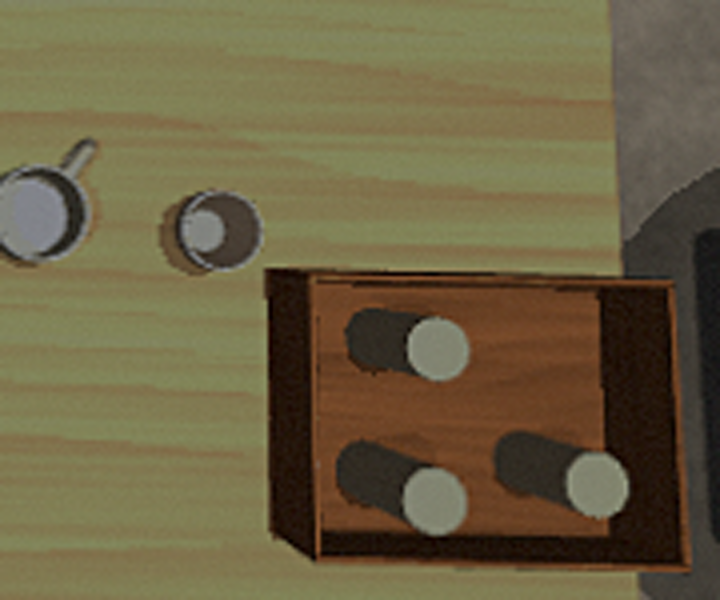

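```bash

python3 -m handwheel '[{"x":-0.1,"y":0.5,"z":0,"wx":0,"wy":0,"wz":0},{"x":-0.2,"y":0.9,"z":0,"wx":0,"wy":0,"wz":0},{"x":-0.25,"y":1,"z":0,"wx":0,"wy":0,"wz":0},{"x":-0.25,"y":1,"z":0,"wx":0,"wy":0,"wz":0},{"x":-0.25,"y":1,"z":0,"wx":0,"wy":0,"wz":0},{"x":-0.25,"y":1,"z":0,"wx":0,"wy":0,"wz":0},{"x":-0.25,"y":1,"z":0,"wx":0,"wy":0,"wz":0},{"x":-0.25,"y":1,"z":0,"wx":0,"wy":0,"wz":0}]'
python3 -m handwheel '[{"x":-0.25,"y":1,"z":0,"wx":0,"wy":0,"wz":0},{"x":-0.25,"y":1,"z":0,"wx":0,"wy":0,"wz":0},{"x":-0.25,"y":1,"z":0,"wx":0,"wy":0,"wz":0},{"x":-0.1,"y":0.9,"z":0.2,"wx":0,"wy":0,"wz":0},{"x":0,"y":0.4,"z":0.7,"wx":0,"wy":0,"wz":0},{"x":0,"y":0,"z":0.9,"wx":0,"wy":0,"wz":0},{"x":0,"y":0,"z":0.6,"wx":0,"wy":0,"wz":0},{"x":0,"y":0,"z":0,"wx":0,"wy":0,"wz":0}]'
python3 -m handwheel '[{"x":0,"y":0,"z":0,"wx":0,"wy":0,"wz":0},{"x":0,"y":0,"z":0,"wx":0,"wy":0,"wz":0}]'
python3 -c "
from h import *
st();im,c=shot('wrist','o_w1')"
```

```text
clock: 34.7
eef_pos: [0.4694, -0.1891, 0.3361]
ee_rot: [1.0, 0.001, -0.003, -0.001]
wrist_force: [0.2, -1.0, -0.1]
grip_width: 0.0854
clock: 35.7
eef_pos: [0.4263, -0.4014, 0.213]
ee_rot: [1.0, 0.0, -0.004, -0.004]
wrist_force: [0.3, 0.1, -0.5]
grip_width: 0.0856
clock: 35.95
eef_pos: [0.4283, -0.4031, 0.2208]
ee_rot: [1.0, 0.001, 0.0, 0.001]
wrist_force: [-0.5, 0.2, -0.2]
grip_width: 0.0856
t 35.95 p [ 0.4283 -0.4031  0.2208] f [-0.5  0.2 -0.2] w 0.0856
q [-8.120e-01  5.300e-02  1.322e+00 -1.000e-03  1.764e+00 -8.140e-01]
[[ 1.     0.001  0.   ]
 [ 0.001 -1.    -0.002]
 [ 0.     0.002 -1.   ]]
```

View pics/o_w1.png

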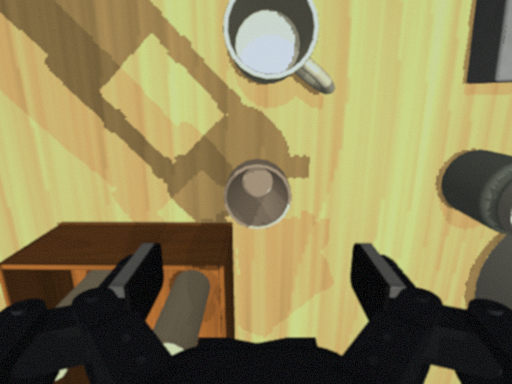

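```bash
python3 - <<'E'
from h import *
im,c=shot("wrist"); 
print("tray",plane(c,(232,223),0).round(3),[plane(c,(232,266),z).round(3) for z in (.05,.08,.1,.12)])
crop(im,190,135,320,245,6,'o_z')
E
```

```text
tray [ 0.399 -0.472  0.   ] [array([ 0.403, -0.5  ,  0.05 ]), array([ 0.405, -0.483,  0.08 ]), array([ 0.407, -0.472,  0.1  ]), array([ 0.408, -0.46 ,  0.12 ])]
```

View pics/o_z.png

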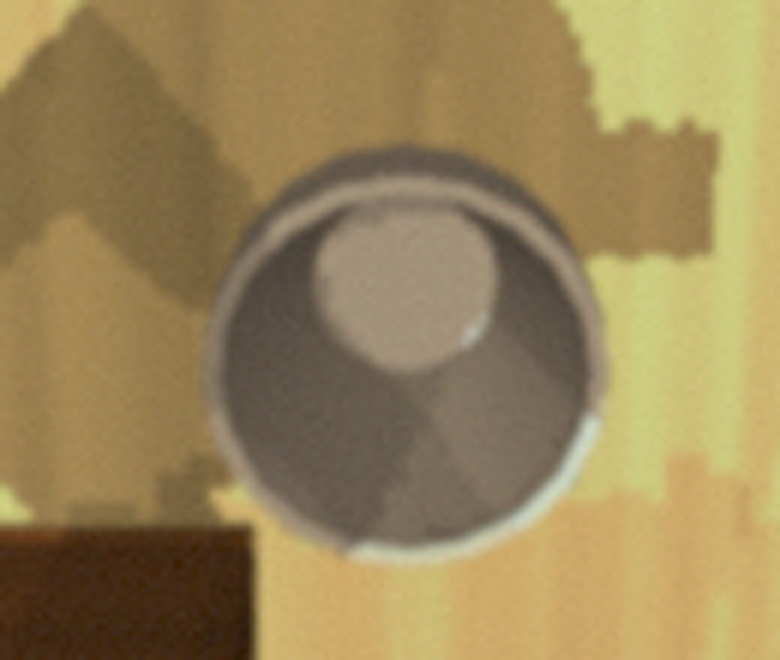

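```bash
python3 - <<'E'
from h import *
im,c=shot("wrist"); t=lambda u,v:(190+u/6-.42,135+v/6-.42)
x0,x1,y0,y1=207,605,172,564;u,v=(x0+x1)/2,(y0+y1)/2
P=np.array([plane(c,t(*p),.078) for p in [(x0,v),(x1,v),(u,y0),(u,y1)]]);print(P.round(4),P.mean(0).round(4))
P=P.mean(0)
go([P[0]-.0005,P[1]+.001,.072],[0,0,-1],[1,0,0])
E
```

```text
[[ 0.3993 -0.4151  0.078 ]
 [ 0.4576 -0.4151  0.078 ]
 [ 0.4284 -0.386   0.078 ]
 [ 0.4285 -0.4461  0.078 ]] [ 0.4284 -0.4156  0.078 ]
p [ 0.4281 -0.403   0.2201] shift/50mm: [-2.000e-03  2.270e-01  2.963e+00]
rotvec tool [0.002 0.    0.001]
after-rot shift [-0.003  0.232  2.963]
```

```bash

python3 -m handwheel '[{"x":0,"y":0.23,"z":0.4,"wx":0.002,"wy":0,"wz":0.001},{"x":0,"y":0,"z":0.9,"wx":0,"wy":0,"wz":0},{"x":0,"y":0,"z":0.8,"wx":0,"wy":0,"wz":0},{"x":0,"y":0,"z":0.6,"wx":0,"wy":0,"wz":0},{"x":0,"y":0,"z":0.26,"wx":0,"wy":0,"wz":0},{"x":0,"y":0,"z":0,"wx":0,"wy":0,"wz":0},{"x":0,"y":0,"z":0,"wx":0,"wy":0,"wz":0}]'
python3 -c "
from h import *
st();im,c=shot('wrist','p_w1')"
```

```text
clock: 36.98
eef_pos: [0.428, -0.4148, 0.0723]
ee_rot: [1.0, -0.0, -0.0, -0.0]
wrist_force: [-0.2, -0.5, 1.2]
grip_width: 0.0853
t 36.98 p [ 0.428  -0.4148  0.0723] f [-0.2 -0.5  1.2] w 0.0853
q [-0.827  0.119  1.517 -0.     1.506 -0.827]
[[ 1. -0. -0.]
 [-0. -1.  0.]
 [-0. -0. -1.]]
```

View pics/p_w1.png

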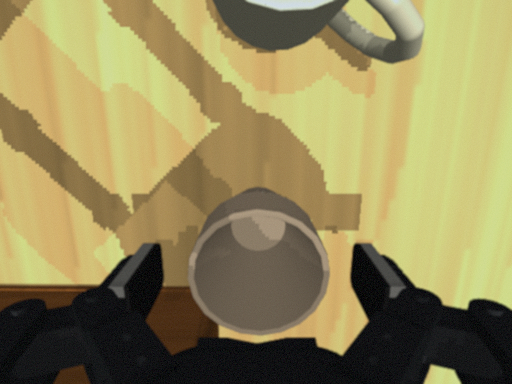

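```bash

python3 -m handwheel '[{"x":0,"y":0,"z":0.01,"wx":0,"wy":0,"wz":0},{"x":0,"y":0,"z":0,"wx":0,"wy":0,"wz":0},{"x":0,"y":0,"z":0,"wx":0,"wy":0,"wz":0},{"x":0,"y":0,"z":0,"wx":0,"wy":0,"wz":0},{"x":0,"y":0,"z":0,"wx":0,"wy":0,"wz":0}]' 0 25
python3 -c "
from h import *
st();a=cv2.imread('pics/f_w2.png');im,c=shot('wrist','p_w2')
cv2.imwrite('pics/p_cmp.png',np.vstack([cv2.resize(q[195:345,160:360],None,fx=2,fy=2,interpolation=cv2.INTER_CUBIC) for q in (a,im)]))"
```

```text
clock: 37.65
eef_pos: [0.428, -0.4145, 0.0716]
ee_rot: [1.0, 0.0, -0.0, -0.0]
wrist_force: [-0.2, 0.5, 5.9]
grip_width: 0.0586
t 37.65 p [ 0.428  -0.4145  0.0716] f [-0.2  0.5  5.9] w 0.0586
q [-0.826  0.119  1.519 -0.     1.505 -0.826]
[[ 1.  0. -0.]
 [ 0. -1.  0.]
 [-0. -0. -1.]]
```

View pics/p_cmp.png

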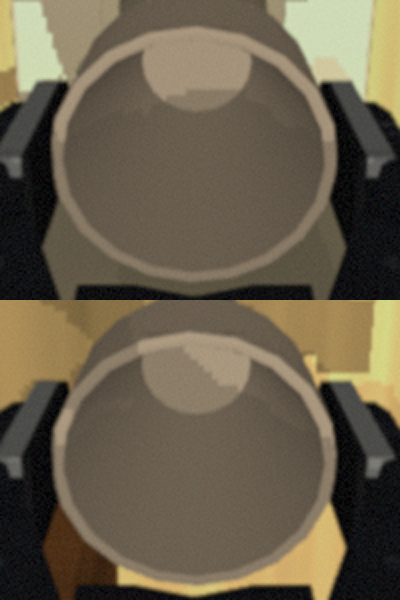

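```bash

python3 -m handwheel '[{"x":0,"y":0,"z":-0.4,"wx":0,"wy":0,"wz":0},{"x":0,"y":0,"z":-0.9,"wx":0,"wy":0,"wz":0},{"x":0,"y":0,"z":-0.9,"wx":0,"wy":0,"wz":0},{"x":0,"y":0,"z":-0.9,"wx":0,"wy":0,"wz":0},{"x":0,"y":0,"z":-0.9,"wx":0,"wy":0,"wz":0},{"x":0,"y":0,"z":-0.9,"wx":0,"wy":0,"wz":0},{"x":0.1,"y":-0.4,"z":-0.7,"wx":0,"wy":0,"wz":0},{"x":0.2,"y":-0.8,"z":-0.2,"wx":0,"wy":0,"wz":0}]'
python3 -m handwheel '[{"x":0.25,"y":-1,"z":0,"wx":0,"wy":0,"wz":0},{"x":0.25,"y":-1,"z":0,"wx":0,"wy":0,"wz":0},{"x":0.25,"y":-1,"z":0,"wx":0,"wy":0,"wz":0},{"x":0.25,"y":-1,"z":0,"wx":0,"wy":0,"wz":0},{"x":0.25,"y":-1,"z":0,"wx":0,"wy":0,"wz":0},{"x":0.25,"y":-1,"z":0,"wx":0,"wy":0,"wz":0},{"x":0.25,"y":-1,"z":0,"wx":0,"wy":0,"wz":0},{"x":0.2,"y":-1,"z":0,"wx":0,"wy":0,"wz":0}]'
python3 -m handwheel '[{"x":0.2,"y":-0.9,"z":0,"wx":0,"wy":0,"wz":0},{"x":0.15,"y":-0.9,"z":0,"wx":0,"wy":0,"wz":0},{"x":0.05,"y":-0.7,"z":0,"wx":0,"wy":0,"wz":0},{"x":0,"y":-0.2,"z":0,"wx":0,"wy":0,"wz":0},{"x":0,"y":0,"z":0,"wx":0,"wy":0,"wz":0},{"x":0,"y":0,"z":0,"wx":0,"wy":0,"wz":0}]'
python3 -c "
from h import *
st();go([.5602,.1829,.29],[0,0,-1],[1,0,0])"
```

```text
clock: 38.7
eef_pos: [0.4428, -0.3548, 0.3638]
ee_rot: [1.0, -0.001, 0.0, 0.0]
wrist_force: [0.0, 0.5, -1.3]
grip_width: 0.0586
clock: 39.7
eef_pos: [0.5404, 0.0471, 0.3616]
ee_rot: [1.0, 0.0, -0.001, -0.001]
wrist_force: [0.6, -0.4, -1.1]
grip_width: 0.0587
clock: 40.45
eef_pos: [0.5606, 0.1793, 0.3616]
ee_rot: [1.0, -0.001, -0.001, -0.001]
wrist_force: [0.5, -0.1, -2.0]
grip_width: 0.0585
t 40.45 p [0.5606 0.1793 0.3616] f [ 0.5 -0.1 -2. ] w 0.0585
q [2.510e-01 1.150e-01 1.005e+00 2.000e-03 2.022e+00 2.530e-01]
[[ 1.    -0.001 -0.002]
 [-0.001 -1.     0.002]
 [-0.002 -0.002 -1.   ]]
p [0.5606 0.1793 0.3616] shift/50mm: [-0.005 -0.07   1.431]
rotvec tool [-0.002  0.002 -0.001]
after-rot shift [-0.007 -0.073  1.431]
```

```bash

python3 -m handwheel '[{"x":-0.005,"y":-0.07,"z":0.2,"wx":-0.002,"wy":0.002,"wz":-0.001},{"x":0,"y":0,"z":0.7,"wx":0,"wy":0,"wz":0},{"x":0,"y":0,"z":0.5,"wx":0,"wy":0,"wz":0},{"x":0,"y":0,"z":0,"wx":0,"wy":0,"wz":0},{"x":0,"y":0,"z":0,"wx":0,"wy":0,"wz":0}]'
python3 -c "
from h import *
st();im,c=shot('wrist','q_w1');go([.5602,.1829,.235],[0,0,-1],[1,0,0])"
```

```text
clock: 41.08
eef_pos: [0.5604, 0.1837, 0.2923]
ee_rot: [1.0, 0.0, 0.001, -0.0]
wrist_force: [-0.6, -0.8, -0.7]
grip_width: 0.0583
t 41.08 p [0.5604 0.1837 0.2923] f [-0.6 -0.8 -0.7] w 0.0583
q [ 0.259  0.075  1.173 -0.     1.892  0.259]
[[ 1.     0.001  0.001]
 [ 0.001 -1.     0.   ]
 [ 0.001 -0.    -1.   ]]
p [0.5606 0.1838 0.2929] shift/50mm: [-0.011  0.018  1.157]
rotvec tool [-0.001 -0.002  0.001]
after-rot shift [-0.008  0.017  1.157]
```

View pics/q_w1.png

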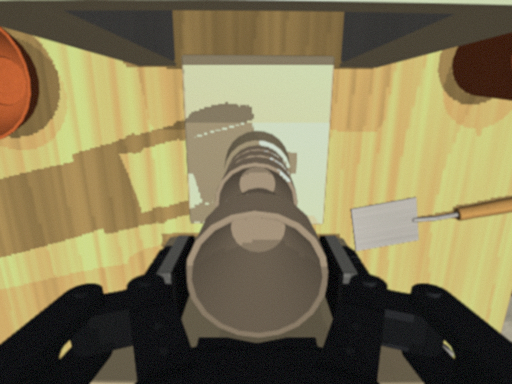

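```bash

python3 -m handwheel '[{"x":-0.005,"y":0.017,"z":0.5,"wx":0,"wy":-0.002,"wz":0},{"x":0,"y":0,"z":0.45,"wx":0,"wy":0,"wz":0},{"x":0,"y":0,"z":0.2,"wx":0,"wy":0,"wz":0},{"x":0,"y":0,"z":0,"wx":0,"wy":0,"wz":0},{"x":0,"y":0,"z":0,"wx":0,"wy":0,"wz":0}]'
python3 -m handwheel '[{"x":0,"y":0,"z":0.09,"wx":0,"wy":0,"wz":0},{"x":0,"y":0,"z":0.09,"wx":0,"wy":0,"wz":0},{"x":0,"y":0,"z":0,"wx":0,"wy":0,"wz":0}]'
python3 -m handwheel '[{"x":0,"y":0,"z":0.04,"wx":0,"wy":0,"wz":0},{"x":0,"y":0,"z":0,"wx":0,"wy":0,"wz":0}]'

```

```text
clock: 41.75
eef_pos: [0.5604, 0.1832, 0.2353]
ee_rot: [1.0, 0.0, 0.0, -0.0]
wrist_force: [0.2, 0.4, -0.0]
grip_width: 0.0588
clock: 42.12
eef_pos: [0.5597, 0.1831, 0.224]
ee_rot: [1.0, 0.001, -0.002, 0.0]
wrist_force: [0.0, -0.2, -1.0]
grip_width: 0.0579
clock: 42.38
eef_pos: [0.5599, 0.1831, 0.2228]
ee_rot: [1.0, 0.0, -0.001, -0.0]
wrist_force: [-0.4, 0.6, -0.8]
grip_width: 0.0584
```

```bash

python3 -m handwheel '[{"x":0,"y":0,"z":0.03,"wx":0,"wy":0,"wz":0},{"x":0,"y":0,"z":0,"wx":0,"wy":0,"wz":0},{"x":0,"y":0,"z":0,"wx":0,"wy":0,"wz":0}]'

```

```text
clock: 42.75
eef_pos: [0.5602, 0.1832, 0.2223]
ee_rot: [1.0, 0.001, -0.0, -0.0]
wrist_force: [-0.5, 0.2, 5.9]
grip_width: 0.0584
```

```bash

python3 -m handwheel '[{"x":0,"y":0,"z":0,"wx":0,"wy":0,"wz":0},{"x":0,"y":0,"z":0,"wx":0,"wy":0,"wz":0},{"x":0,"y":0,"z":0,"wx":0,"wy":0,"wz":0},{"x":0,"y":0,"z":-0.2,"wx":0,"wy":0,"wz":0},{"x":0,"y":0,"z":-0.9,"wx":0,"wy":0,"wz":0},{"x":0,"y":0,"z":-0.9,"wx":0,"wy":0,"wz":0},{"x":0,"y":0,"z":-0.4,"wx":0,"wy":0,"wz":0},{"x":0,"y":0,"z":0,"wx":0,"wy":0,"wz":0}]' 1
python3 -c "
from h import *
st();im,c=shot('wrist','r_w1');im,c2=shot('scene','r_s1');crop(im,250,60,400,200,5,'r_sz');im,c2=shot('top','r_t1')"
```

```text
clock: 43.75
eef_pos: [0.5606, 0.1832, 0.3441]
ee_rot: [1.0, 0.0, 0.001, -0.001]
wrist_force: [0.0, -0.6, -0.4]
grip_width: 0.0851
t 43.75 p [0.5606 0.1832 0.3441] f [ 0.  -0.6 -0.4] w 0.0851
q [2.580e-01 1.020e-01 1.051e+00 1.000e-03 1.985e+00 2.570e-01]
[[ 1.     0.001  0.003]
 [ 0.001 -1.     0.001]
 [ 0.003 -0.001 -1.   ]]
```

View pics/r_w1.png

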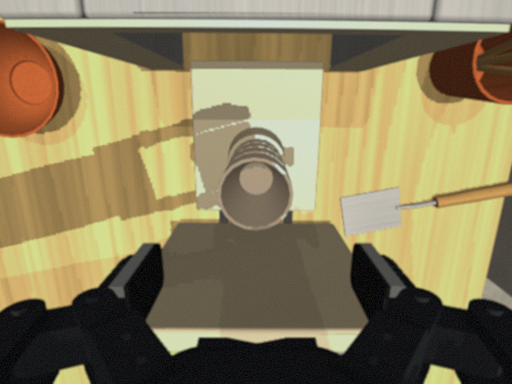

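View pics/r_sz.png

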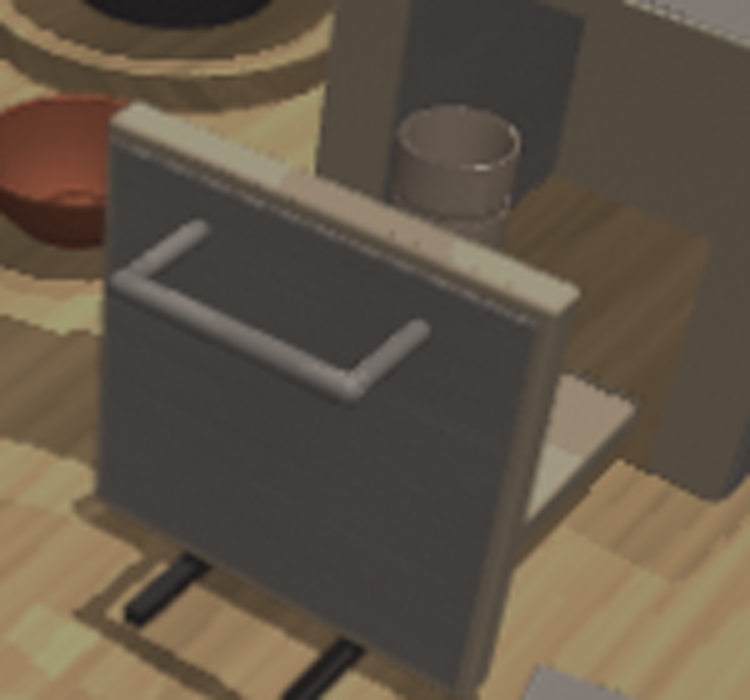

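View pics/r_t1.png

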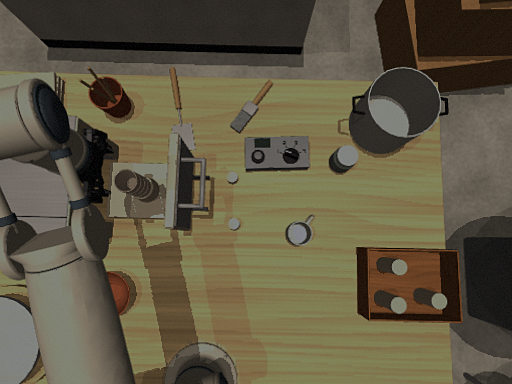

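```bash

python3 -m handwheel '[{"x":0,"y":0.4,"z":-0.1,"wx":0,"wy":0,"wz":0},{"x":0,"y":0.8,"z":0,"wx":0,"wy":0,"wz":0},{"x":0,"y":1,"z":0,"wx":0,"wy":0,"wz":0},{"x":0,"y":1,"z":0,"wx":0,"wy":0,"wz":0},{"x":0,"y":1,"z":0,"wx":0,"wy":0,"wz":0},{"x":0,"y":0.8,"z":0,"wx":0,"wy":0,"wz":0},{"x":0,"y":0.1,"z":0,"wx":0,"wy":0,"wz":0},{"x":0,"y":0,"z":0,"wx":0,"wy":0,"wz":0}]' 0 25
python3 -c "
from h import *
st();im,c=shot('wrist','s_w1');shot('top','s_t1');go([.559,-.066,.214],[0,0,-1],[1,0,0])"
```

```text
clock: 44.9
eef_pos: [0.5601, -0.0725, 0.3458]
ee_rot: [1.0, -0.0, -0.001, -0.0]
wrist_force: [-0.0, -0.0, -0.1]
grip_width: 0.0002
t 44.9 p [ 0.5601 -0.0725  0.3458] f [-0.  -0.  -0.1] w 0.0002
q [-0.189  0.04   1.113 -0.     1.991 -0.189]
[[ 1.    -0.    -0.003]
 [-0.    -1.     0.   ]
 [-0.003 -0.    -1.   ]]
p [ 0.5604 -0.0713  0.3461] shift/50mm: [-0.021 -0.104  2.642]
rotvec tool [-0.     0.002  0.002]
after-rot shift [-0.027 -0.105  2.642]
```

View pics/s_w1.png

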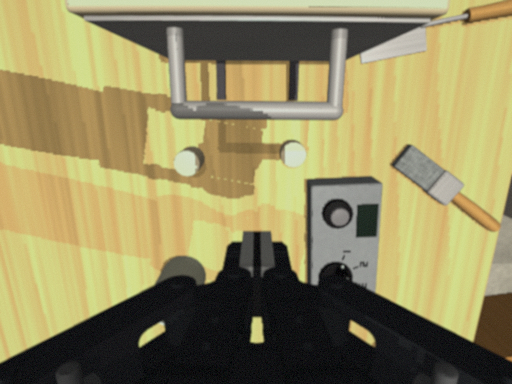

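```bash
python3 -c "
from h import *
im,c=shot('wrist'); print([plane(c,p,.215).round(4) for p in [(172,110),(257,110),(342,110)]])"
python3 -m handwheel '[{"x":0,"y":-0.05,"z":0.4,"wx":0,"wy":0.002,"wz":0},{"x":0,"y":0,"z":0.8,"wx":0,"wy":0,"wz":0},{"x":0,"y":0,"z":0.8,"wx":0,"wy":0,"wz":0},{"x":0,"y":0,"z":0.5,"wx":0,"wy":0,"wz":0},{"x":0,"y":0,"z":0.1,"wx":0,"wy":0,"wz":0},{"x":0,"y":0,"z":0,"wx":0,"wy":0,"wz":0}]'
python3 -c "
from h import *
im,c=shot('wrist','s_w2');shot('scene','s_s2');st()"
```

```text
[array([ 0.4936, -0.0095,  0.215 ]), array([ 0.56  , -0.0095,  0.215 ]), array([ 0.6263, -0.0093,  0.215 ])]
clock: 45.8
eef_pos: [0.5606, -0.0688, 0.217]
ee_rot: [1.0, 0.001, 0.0, 0.0]
wrist_force: [0.4, 0.4, 0.1]
grip_width: 0.0005
t 45.9 p [ 0.561  -0.0691  0.2181] f [ 0.2 -0.1  0.5] w -0.0
q [-0.183 -0.009  1.391  0.     1.757 -0.184]
[[ 1.     0.002  0.003]
 [ 0.002 -1.    -0.   ]
 [ 0.003  0.    -1.   ]]
```

View pics/s_w2.png

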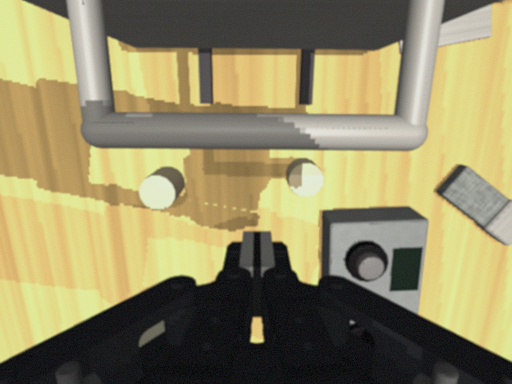

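View pics/s_s2.png

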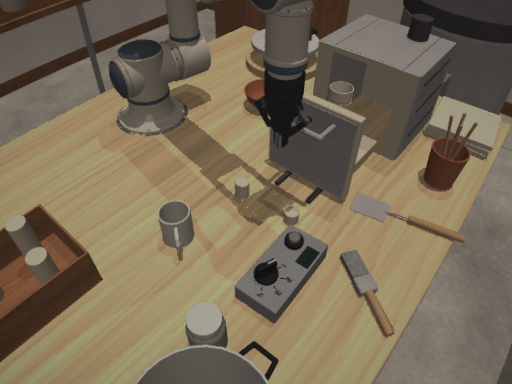

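```bash

python3 -m handwheel '[{"x":0,"y":-0.2,"z":0.16,"wx":0,"wy":-0.002,"wz":0},{"x":0,"y":-0.2,"z":0,"wx":0,"wy":0,"wz":0},{"x":0,"y":-0.2,"z":0,"wx":0,"wy":0,"wz":0},{"x":0,"y":-0.1,"z":0,"wx":0,"wy":0,"wz":0},{"x":0,"y":-0.1,"z":0,"wx":0,"wy":0,"wz":0},{"x":0,"y":-0.1,"z":0,"wx":0,"wy":0,"wz":0},{"x":0,"y":-0.1,"z":0,"wx":0,"wy":0,"wz":0}]'

```

```text
clock: 46.78
eef_pos: [0.5604, -0.0198, 0.2083]
ee_rot: [1.0, 0.0, -0.001, 0.0]
wrist_force: [0.6, -4.9, 0.8]
grip_width: -0.0002
```

```bash

python3 -m handwheel '[{"x":0,"y":-0.1,"z":0,"wx":0,"wy":0,"wz":0},{"x":0,"y":-0.1,"z":0,"wx":0,"wy":0,"wz":0},{"x":0,"y":-0.1,"z":0,"wx":0,"wy":0,"wz":0},{"x":0,"y":-0.1,"z":0,"wx":0,"wy":0,"wz":0}]'
python3 -c "
from h import *
im,c=shot('scene','t_s1')"
```

```text
clock: 47.28
eef_pos: [0.5606, 0.0009, 0.2083]
ee_rot: [1.0, 0.0, -0.001, 0.0]
wrist_force: [2.2, -2.7, 0.4]
grip_width: -0.0002
```

View pics/t_s1.png

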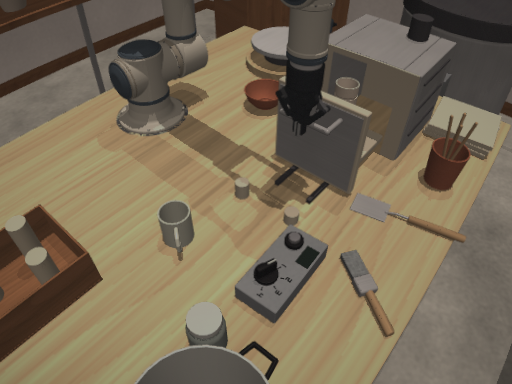

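```bash

python3 -m handwheel '[{"x":0,"y":-0.15,"z":0,"wx":0,"wy":0,"wz":0},{"x":0,"y":-0.15,"z":0,"wx":0,"wy":0,"wz":0},{"x":0,"y":-0.15,"z":0,"wx":0,"wy":0,"wz":0},{"x":0,"y":-0.15,"z":0,"wx":0,"wy":0,"wz":0},{"x":0,"y":-0.15,"z":0,"wx":0,"wy":0,"wz":0},{"x":0,"y":-0.15,"z":0,"wx":0,"wy":0,"wz":0},{"x":0,"y":-0.15,"z":0,"wx":0,"wy":0,"wz":0},{"x":0,"y":-0.15,"z":0,"wx":0,"wy":0,"wz":0}]'
python3 -m handwheel '[{"x":0,"y":-0.15,"z":0,"wx":0,"wy":0,"wz":0},{"x":0,"y":-0.15,"z":0,"wx":0,"wy":0,"wz":0},{"x":0,"y":-0.15,"z":0,"wx":0,"wy":0,"wz":0},{"x":0,"y":-0.15,"z":0,"wx":0,"wy":0,"wz":0},{"x":0,"y":-0.15,"z":0,"wx":0,"wy":0,"wz":0},{"x":0,"y":-0.15,"z":0,"wx":0,"wy":0,"wz":0},{"x":0,"y":-0.15,"z":0,"wx":0,"wy":0,"wz":0},{"x":0,"y":-0.15,"z":0,"wx":0,"wy":0,"wz":0}]'
python3 -c "
from h import *
st();im,c=shot('scene','t_s2');shot('wrist','t_w2')"
```

```text
clock: 48.32
eef_pos: [0.5603, 0.0611, 0.2081]
ee_rot: [1.0, 0.0, -0.001, 0.0]
wrist_force: [2.5, -3.2, 0.7]
grip_width: -0.0004
clock: 49.32
eef_pos: [0.5602, 0.1211, 0.2082]
ee_rot: [1.0, 0.0, -0.001, 0.0]
wrist_force: [2.6, -4.4, 0.1]
grip_width: 0.0003
t 49.33 p [0.5602 0.1211 0.2082] f [ 2.6 -4.4  0.1] w 0.0003
q [0.153 0.016 1.383 0.    1.745 0.152]
[[ 1.     0.001 -0.002]
 [ 0.001 -1.    -0.   ]
 [-0.002  0.    -1.   ]]
```

View pics/t_s2.png

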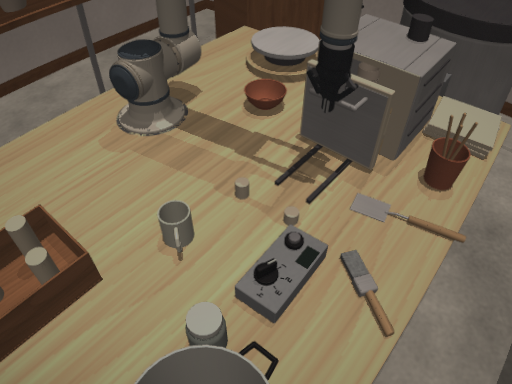

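View pics/t_w2.png

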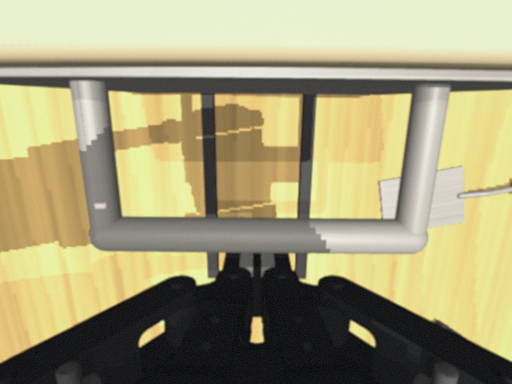

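```bash

python3 -m handwheel '[{"x":0,"y":-0.15,"z":0,"wx":0,"wy":0,"wz":0},{"x":0,"y":-0.15,"z":0,"wx":0,"wy":0,"wz":0},{"x":0,"y":-0.15,"z":0,"wx":0,"wy":0,"wz":0},{"x":0,"y":-0.15,"z":0,"wx":0,"wy":0,"wz":0},{"x":0,"y":-0.15,"z":0,"wx":0,"wy":0,"wz":0},{"x":0,"y":-0.15,"z":0,"wx":0,"wy":0,"wz":0},{"x":0,"y":-0.15,"z":0,"wx":0,"wy":0,"wz":0},{"x":0,"y":-0.15,"z":0,"wx":0,"wy":0,"wz":0}]'
python3 -m handwheel '[{"x":0,"y":-0.08,"z":0,"wx":0,"wy":0,"wz":0},{"x":0,"y":-0.08,"z":0,"wx":0,"wy":0,"wz":0},{"x":0,"y":-0.08,"z":0,"wx":0,"wy":0,"wz":0}]'
python3 -m handwheel '[{"x":0,"y":-0.06,"z":0,"wx":0,"wy":0,"wz":0},{"x":0,"y":-0.06,"z":0,"wx":0,"wy":0,"wz":0}]'
python3 -c "
from h import *
im,c=shot('scene','t_s3');crop(im,290,20,470,180,4.4,'t_s3z')"
```

```text
clock: 50.42
eef_pos: [0.5601, 0.1811, 0.208]
ee_rot: [1.0, 0.0, -0.001, 0.0]
wrist_force: [-0.8, -3.4, -1.5]
grip_width: 0.0002
clock: 50.8
eef_pos: [0.5602, 0.1927, 0.208]
ee_rot: [1.0, 0.0, -0.001, 0.0]
wrist_force: [-0.7, -3.5, -1.7]
grip_width: -0.0002
clock: 51.05
eef_pos: [0.5603, 0.1959, 0.208]
ee_rot: [1.0, -0.001, -0.001, 0.003]
wrist_force: [-2.5, -19.1, -0.1]
grip_width: 0.0002
```

View pics/t_s3z.png

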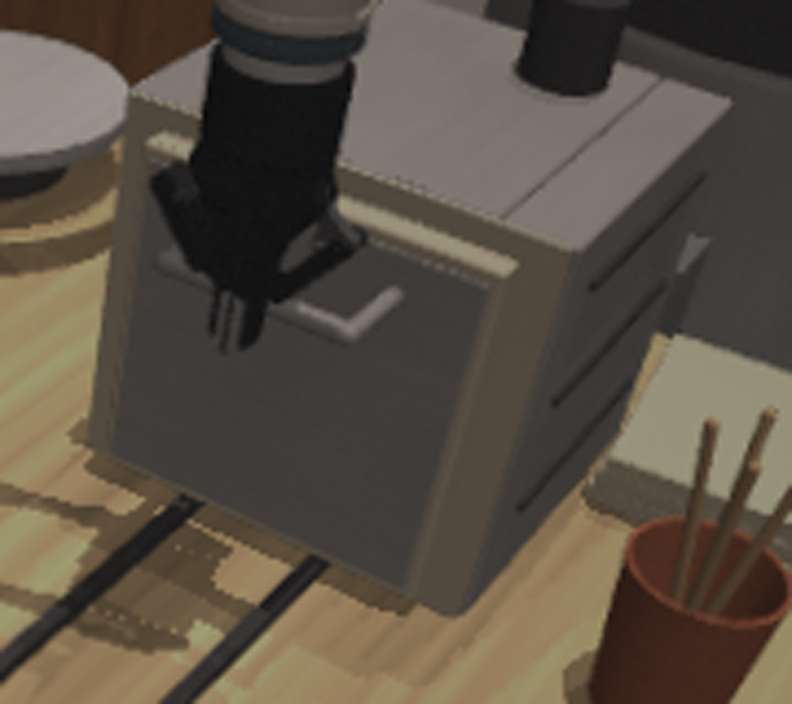

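```bash
python3 - <<'E'
from h import *
s=r.state();f=grab_frame('wrist')
c=cam(f,(np.array([.5602,.1211,.2082]),np.array([1,0.0005,-.001,0])))
print("bar at t_w2",plane(c,(257,236),.215).round(4))
im=f['pixels'][:,:,::-1];cv2.imwrite('pics/u_w.png',im)
st()
im,c=shot('top','u_t');crop(im,0,90,240,260,3.3,'u_tz')
E
```

```text
bar at t_w2 [0.56   0.1382 0.215 ]
t 51.15 p [0.5602 0.1958 0.2081] f [ -2.4 -13.4  -0.7] w 0.0
q [ 0.281  0.073  1.325 -0.005  1.748  0.283]
[[ 1.    -0.002 -0.003]
 [-0.002 -1.    -0.005]
 [-0.003  0.005 -1.   ]]
```

View pics/u_w.png

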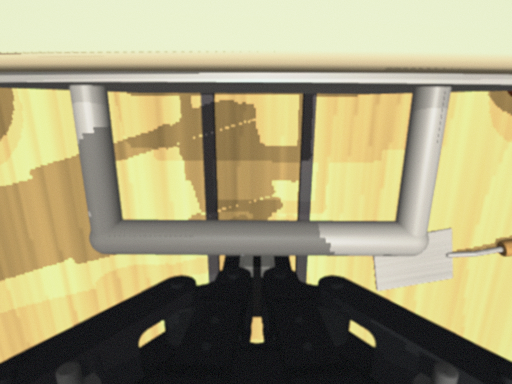

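View pics/u_tz.png

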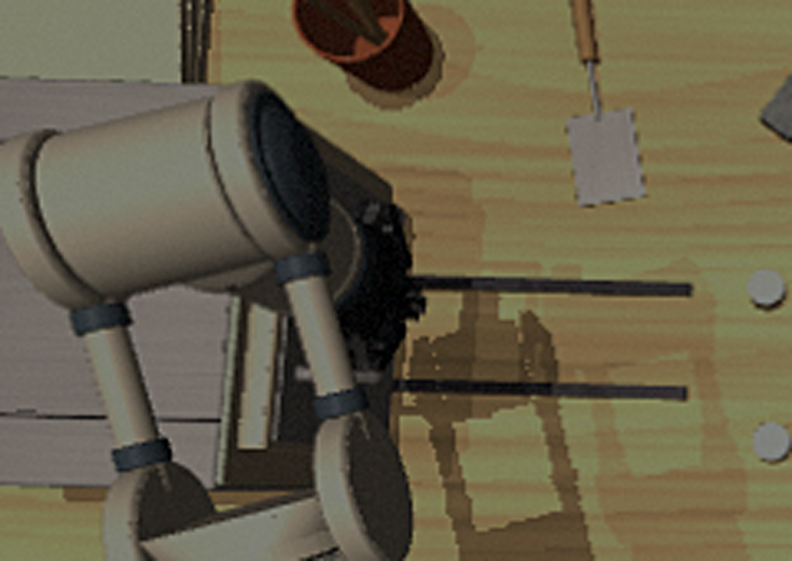

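```bash

python3 -m handwheel '[{"x":0,"y":0.3,"z":0,"wx":0,"wy":0,"wz":0},{"x":0,"y":0.6,"z":0,"wx":0,"wy":0,"wz":0},{"x":0,"y":0.6,"z":-0.3,"wx":0,"wy":0,"wz":0},{"x":0,"y":0.2,"z":-0.8,"wx":0,"wy":0,"wz":0},{"x":0,"y":0,"z":-0.9,"wx":0,"wy":0,"wz":0},{"x":0,"y":0,"z":-0.9,"wx":0,"wy":0,"wz":0},{"x":0,"y":0,"z":-0.5,"wx":0,"wy":0,"wz":0},{"x":0,"y":0,"z":0,"wx":0,"wy":0,"wz":0}]'
python3 -c "
from h import *
st();im,c=shot('scene','v_s');crop(im,290,20,470,180,4.4,'v_sz');shot('wrist','v_w');im,c=shot('top','v_t');crop(im,0,90,240,260,3.3,'v_tz')"
```

```text
clock: 52.2
eef_pos: [0.561, 0.1139, 0.3813]
ee_rot: [1.0, 0.001, 0.002, -0.001]
wrist_force: [0.9, 0.2, -0.0]
grip_width: -0.0
t 52.2 p [0.561  0.1139 0.3813] f [ 0.9  0.2 -0. ] w -0.0
q [1.400e-01 8.200e-02 1.004e+00 1.000e-03 2.051e+00 1.390e-01]
[[ 1.     0.002  0.004]
 [ 0.002 -1.     0.002]
 [ 0.004 -0.002 -1.   ]]
```

View pics/v_sz.png

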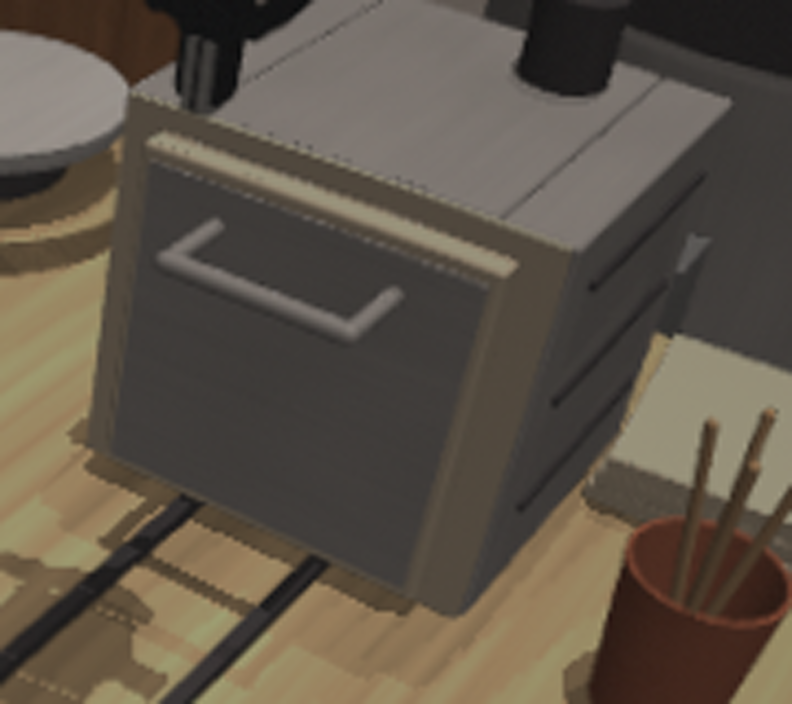

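View pics/v_w.png

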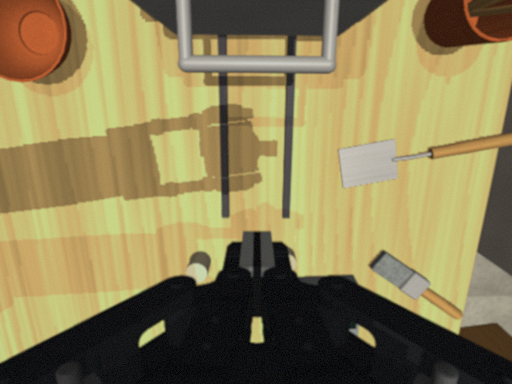

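View pics/v_tz.png

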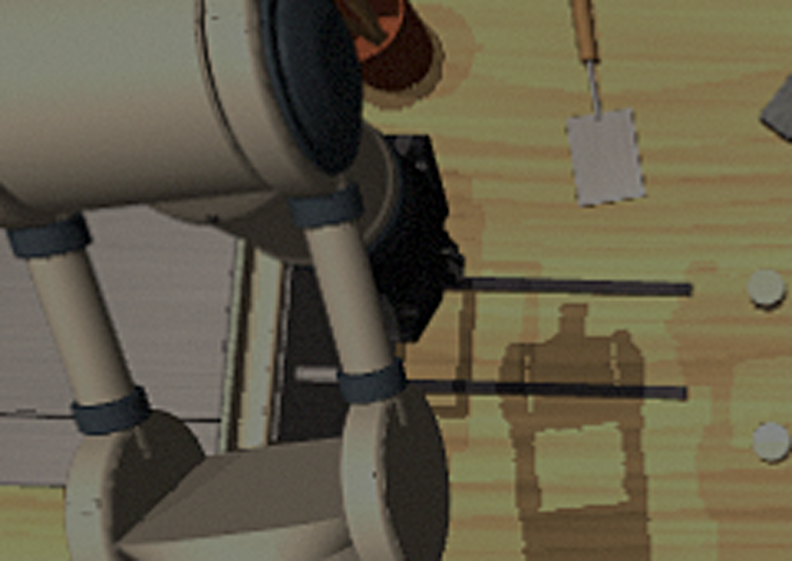

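```bash
python3 - <<'E'
from h import *
im,c=shot('wrist')
print('bar wrist',plane(c,(257,63.5),.215).round(4))
s,cs=shot('scene'); t=lambda u,v:(290+u/4.4-.4,20+v/4.4-.4)
print('door top outer edge L,R',plane(cs,t(150,163),.252).round(4),plane(cs,t(497,284),.252).round(4),'inner',plane(cs,t(172,133),.252).round(4),plane(cs,t(517,262),.252).round(4))
print('kiln top front',plane(cs,t(131,96),.27).round(4),plane(cs,t(580,250),.27).round(4))
print('bar scene',plane(cs,t(165,258),.215).round(4),plane(cs,t(350,330),.215).round(4))
im=cv2.imread('pics/b_sc2.png') 
q=lambda u,v:(250+u/5-.4,70+v/5-.4)
print('orig: bar',plane(cs,q(120,225),.215).round(4),plane(cs,q(352,340),.215).round(4),'door top outer',plane(cs,q(113,93),.252).round(4),plane(cs,q(545,270),.252).round(4))
tt,ct=shot('top'); 
print('top: bar end',plane(ct,(297/3.3-.4,90+374/3.3-.4),.215).round(4),'kiln edge',plane(ct,(230/3.3-.4,90+400/3.3-.4),.27).round(4),'door',plane(ct,(248/3.3-.4,90+400/3.3-.4),.252).round(4),plane(ct,(275/3.3-.4,90+400/3.3-.4),.252).round(4))
E
```

```text
bar wrist [0.5599 0.2125 0.215 ]
door top outer edge L,R [0.4607 0.2507 0.252 ] [0.6811 0.2585 0.252 ] inner [0.4489 0.2955 0.252 ] [0.6797 0.2903 0.252 ]
kiln top front [0.4208 0.2887 0.27  ] [0.7107 0.2943 0.27  ]
bar scene [0.4969 0.2177 0.215 ] [0.6188 0.2185 0.215 ]
orig: bar [ 0.493  -0.0058  0.215 ] [ 0.6198 -0.0097  0.215 ] door top outer [0.4572 0.0332 0.252 ] [0.678  0.0392 0.252 ]
top: bar end [0.5017 0.2697 0.215 ] kiln edge [0.4771 0.2906 0.27  ] door [0.4785 0.2868 0.252 ] [0.4789 0.2673 0.252 ]
```

```bash
python3 - <<'E'
from h import *
f=grab_frame('wrist')
for n,p,row in (("c_w1",[.5586,.1808,.3852],36),("k_w1",[.5603,.1825,.3304],19)):
    c=cam(f,(np.array(p),np.array([1,0.0005,0.002 if n=='k_w1' else 0,0])))
    im=cv2.imread(f'pics/{n}.png'); print(n,im[10:50,258].mean(1).round().astype(int).tolist())
    for rr in (row-4,row,row+2): print(rr,plane(c,(258,rr),.27).round(4))
E
```

```text
c_w1 [185, 186, 187, 186, 187, 184, 186, 185, 189, 185, 186, 188, 180, 169, 162, 156, 149, 132, 124, 150, 186, 204, 209, 208, 207, 186, 139, 87, 67, 69, 86, 95, 101, 97, 94, 98, 99, 98, 99, 99]
32 [0.5592 0.2953 0.27  ]
36 [0.5592 0.2927 0.27  ]
38 [0.5592 0.2915 0.27  ]
k_w1 [158, 191, 208, 212, 211, 213, 214, 206, 189, 150, 102, 71, 62, 66, 69, 79, 91, 102, 106, 106, 105, 106, 102, 105, 107, 105, 103, 104, 108, 105, 105, 107, 104, 103, 105, 105, 103, 103, 104, 105]
15 [0.5609 0.295  0.27  ]
19 [0.5609 0.2931 0.27  ]
21 [0.5609 0.2921 0.27  ]
```

```bash

python3 -m handwheel '[{"x":0.1,"y":0.5,"z":0,"wx":0,"wy":0,"wz":0},{"x":0.2,"y":0.9,"z":0,"wx":0,"wy":0,"wz":0},{"x":0.25,"y":1,"z":0.2,"wx":0,"wy":0,"wz":0},{"x":0.25,"y":1,"z":0.4,"wx":0,"wy":0,"wz":0},{"x":0.25,"y":1,"z":0.4,"wx":0,"wy":0,"wz":0},{"x":0.25,"y":1,"z":0.4,"wx":0,"wy":0,"wz":0},{"x":0.25,"y":0.9,"z":0.5,"wx":0,"wy":0,"wz":0},{"x":0.25,"y":0.4,"z":0.5,"wx":0,"wy":0,"wz":0}]' 0.45 25
python3 -m handwheel '[{"x":0.2,"y":0,"z":0.5,"wx":0,"wy":0,"wz":0},{"x":0.2,"y":0,"z":0.2,"wx":0,"wy":0,"wz":0},{"x":0,"y":0,"z":0,"wx":0,"wy":0,"wz":0},{"x":0,"y":0,"z":0,"wx":0,"wy":0,"wz":0}]'
python3 -c "
from h import *
st();im,c=shot('wrist','w_w1');crop(im,160,100,360,260,4,'w_w1z')"
```

```text
clock: 53.55
eef_pos: [0.6504, -0.2241, 0.2558]
ee_rot: [1.0, -0.001, -0.002, -0.0]
wrist_force: [-0.5, 0.5, -0.1]
grip_width: 0.0385
clock: 54.05
eef_pos: [0.6709, -0.2209, 0.2246]
ee_rot: [1.0, 0.001, -0.0, 0.0]
wrist_force: [0.2, 0.8, 0.5]
grip_width: 0.0383
t 54.05 p [ 0.6709 -0.2209  0.2246] f [0.2 0.8 0.5] w 0.0383
q [-3.66e-01  3.86e-01  9.35e-01 -1.00e-03  1.82e+00 -3.68e-01]
[[ 1.     0.002 -0.   ]
 [ 0.002 -1.    -0.001]
 [-0.     0.001 -1.   ]]
```

View pics/w_w1.png

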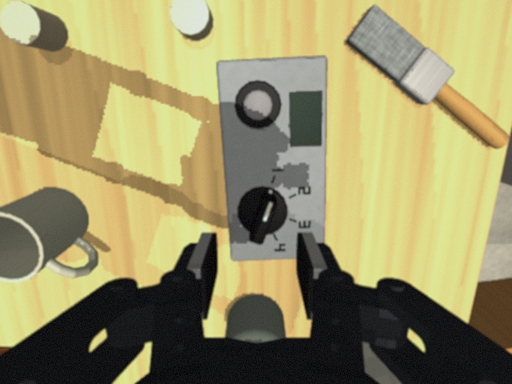

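View pics/w_w1z.png

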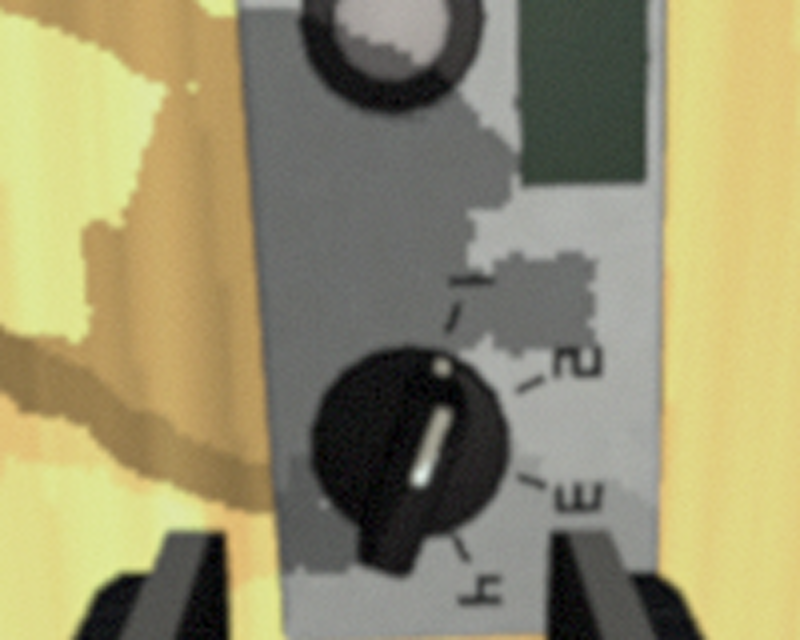

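```bash
python3 - <<'E'
from h import *
im,c=shot('wrist'); t=lambda u,v:(160+u/4-.37,100+v/4-.37)
C=plane(c,t(410,442),.055);print('collar',C.round(4), 'diam',np.linalg.norm(plane(c,t(310,442),.055)-plane(c,t(510,442),.055)))
a=plane(c,t(420,485),.083);b=plane(c,t(445,408),.083);print('line',a.round(4),b.round(4),np.degrees(np.arctan2(*(b-a)[1::-1])))
e=plane(c,t(385,568),.083);f=plane(c,t(442,395),.083);print('bar end',e.round(4),f.round(4),np.linalg.norm(e-f),np.degrees(np.arctan2(*(f-e)[1::-1])))
for n,p,q in (('1',(447,330),(460,303)),('2',(517,390),(545,377)),('3',(518,475),(547,486)),('4',(455,537),(467,560))):
    a=plane(c,t(*p),.045);b=plane(c,t(*q),.045);m=(a+b)/2-C;print(n,np.degrees(np.arctan2(m[1],m[0])).round(1))
B=plane(c,(258.5,103),.063);print('btn',B.round(4))
E
```

```text
collar [ 0.6761 -0.256   0.055 ] diam 0.04904791358804765
line [ 0.6779 -0.2562  0.083 ] [ 0.6832 -0.2381  0.083 ] 73.56241184713417
bar end [ 0.67   -0.2766  0.083 ] [ 0.6825 -0.2351  0.083 ] 0.04333198343955845 73.24045267105902
1 69.8
2 21.5
3 -23.9
4 -67.5
btn [ 0.6722 -0.1545  0.063 ]
```

```bash

python3 -m handwheel '[{"x":0,"y":0,"z":0.3,"wx":0,"wy":0,"wz":0.17},{"x":0,"y":0,"z":0.5,"wx":0,"wy":0,"wz":0.16},{"x":0,"y":0,"z":0,"wx":0,"wy":0,"wz":0},{"x":0,"y":0,"z":0,"wx":0,"wy":0,"wz":0}]'
python3 -c "
from h import *
st();go([.676,-.256,.13]);shot('wrist','x_w1')
"
```

```text
clock: 54.65
eef_pos: [0.6708, -0.2213, 0.1847]
ee_rot: [0.987, -0.162, -0.0, 0.0]
wrist_force: [-0.1, 0.5, -0.4]
grip_width: 0.0382
t 54.65 p [ 0.6708 -0.2213  0.1847] f [-0.1  0.5 -0.4] w 0.0382
q [-3.670e-01  3.810e-01  1.012e+00 -1.000e-03  1.748e+00 -4.100e-02]
[[ 0.947 -0.32  -0.   ]
 [-0.32  -0.947 -0.001]
 [ 0.     0.001 -1.   ]]
p [ 0.6708 -0.2213  0.1847] shift/50mm: [0.321 0.623 1.094]
```

View pics/x_w1.png

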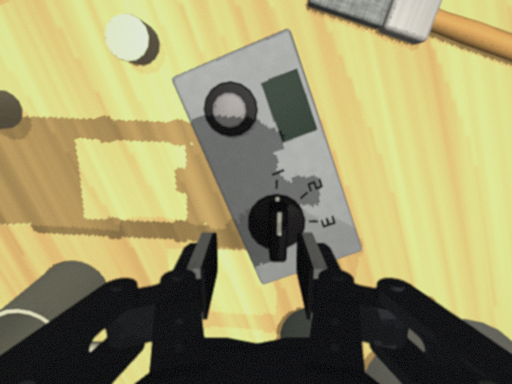

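```bash

python3 -m handwheel '[{"x":0.2,"y":0.35,"z":0.3,"wx":0,"wy":0,"wz":0},{"x":0.12,"y":0.27,"z":0.5,"wx":0,"wy":0,"wz":0},{"x":0,"y":0,"z":0.3,"wx":0,"wy":0,"wz":0},{"x":0,"y":0,"z":0,"wx":0,"wy":0,"wz":0},{"x":0,"y":0,"z":0,"wx":0,"wy":0,"wz":0}]'
python3 -c "
from h import *
st();go([.676,-.256,.08]);shot('wrist','x_w2')
"
```

```text
clock: 55.32
eef_pos: [0.6759, -0.2556, 0.1289]
ee_rot: [0.987, -0.163, -0.0, 0.0]
wrist_force: [0.6, 0.3, 0.2]
grip_width: 0.0385
t 55.33 p [ 0.6759 -0.2556  0.1289] f [0.6 0.3 0.2] w 0.0385
q [-4.080e-01  4.350e-01  1.043e+00 -1.000e-03  1.665e+00 -8.000e-02]
[[ 0.947 -0.323 -0.001]
 [-0.323 -0.947 -0.   ]
 [-0.001  0.001 -1.   ]]
p [ 0.6759 -0.2556  0.1289] shift/50mm: [0.004 0.007 0.979]
```

View pics/x_w2.png

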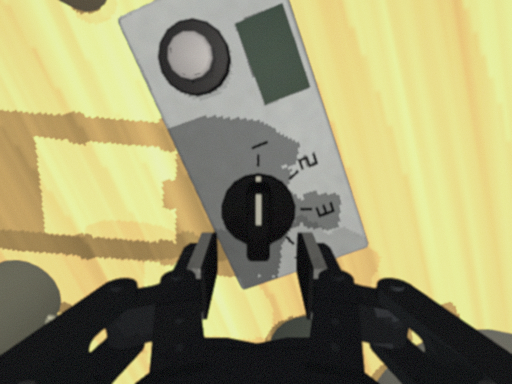

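```bash

python3 -m handwheel '[{"x":0,"y":0,"z":0.3,"wx":0,"wy":0,"wz":0},{"x":0,"y":0,"z":0.4,"wx":0,"wy":0,"wz":0},{"x":0,"y":0,"z":0.27,"wx":0,"wy":0,"wz":0},{"x":0,"y":0,"z":0,"wx":0,"wy":0,"wz":0},{"x":0,"y":0,"z":0,"wx":0,"wy":0,"wz":0}]'
python3 -m handwheel '[{"x":0,"y":0,"z":0,"wx":0,"wy":0,"wz":0},{"x":0,"y":0,"z":0,"wx":0,"wy":0,"wz":0},{"x":0,"y":0,"z":0,"wx":0,"wy":0,"wz":0},{"x":0,"y":0,"z":0,"wx":0,"wy":0,"wz":0}]' 0 30
python3 -c "
from h import *
st();shot('wrist','x_w3')
"
```

```text
clock: 56.0
eef_pos: [0.6756, -0.2559, 0.0797]
ee_rot: [0.986, -0.164, -0.001, 0.0]
wrist_force: [0.5, -0.7, 0.6]
grip_width: 0.0389
clock: 56.5
eef_pos: [0.6764, -0.2562, 0.0807]
ee_rot: [0.987, -0.164, 0.001, 0.001]
wrist_force: [4.8, -1.3, 3.0]
grip_width: 0.0133
t 56.5 p [ 0.6764 -0.2562  0.0807] f [ 4.8 -1.3  3. ] w 0.0133
q [-4.090e-01  4.510e-01  1.108e+00 -1.000e-03  1.582e+00 -8.000e-02]
[[ 0.946 -0.323  0.001]
 [-0.323 -0.946 -0.001]
 [ 0.001  0.001 -1.   ]]
```

View pics/x_w3.png

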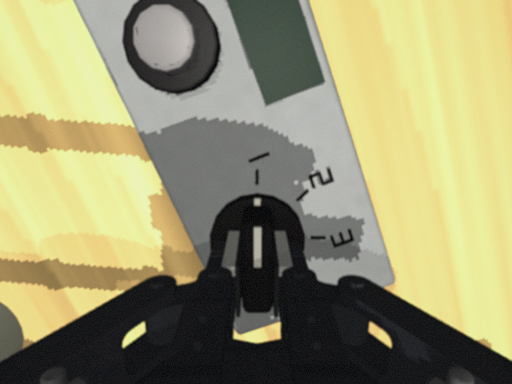

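```bash

python3 -m handwheel '[{"x":0.01,"y":0,"z":0,"wx":0,"wy":0,"wz":0.1},{"x":0,"y":0,"z":0,"wx":0,"wy":0,"wz":0.15},{"x":0,"y":0,"z":0,"wx":0,"wy":0,"wz":0.15},{"x":0,"y":0,"z":0,"wx":0,"wy":0,"wz":0.15},{"x":0,"y":0,"z":0,"wx":0,"wy":0,"wz":0.15},{"x":0,"y":0,"z":0,"wx":0,"wy":0,"wz":0.1}]'
python3 -c "
from h import *
s,_=st();print(s['wrist_torque'])"
python3 -m handwheel '[{"x":0,"y":0,"z":0,"wx":0,"wy":0,"wz":0.1},{"x":0,"y":0,"z":0,"wx":0,"wy":0,"wz":0.15},{"x":0,"y":0,"z":0,"wx":0,"wy":0,"wz":0.15},{"x":0,"y":0,"z":0,"wx":0,"wy":0,"wz":0.15},{"x":0,"y":0,"z":0,"wx":0,"wy":0,"wz":0.15},{"x":0,"y":0,"z":0,"wx":0,"wy":0,"wz":0.1},{"x":0,"y":0,"z":0,"wx":0,"wy":0,"wz":0},{"x":0,"y":0,"z":0,"wx":0,"wy":0,"wz":0}]'
python3 -c "
from h import *
s,R0=st();print(s['wrist_torque'],np.degrees(np.arctan2(R0[1,0],R0[0,0])));shot('wrist','x_w4')"
```

```text
clock: 57.3
eef_pos: [0.6768, -0.2564, 0.0807]
ee_rot: [0.844, -0.537, 0.001, 0.0]
wrist_force: [4.8, -1.9, 5.3]
grip_width: 0.0136
t 57.3 p [ 0.6768 -0.2564  0.0807] f [ 4.8 -1.9  5.3] w 0.0136
q [-4.090e-01  4.520e-01  1.106e+00 -1.000e-03  1.582e+00  7.240e-01]
[[ 0.424 -0.906  0.001]
 [-0.906 -0.424 -0.001]
 [ 0.002 -0.    -1.   ]]
[-0.2946132  -0.83625405  0.08112957]
clock: 58.3
eef_pos: [0.6769, -0.257, 0.0807]
ee_rot: [-0.57, 0.822, -0.001, -0.0]
wrist_force: [4.7, -3.6, 2.9]
grip_width: 0.0131
t 58.3 p [ 0.6769 -0.257   0.0807] f [ 4.7 -3.6  2.9] w 0.0131
q [-4.090e-01  4.520e-01  1.106e+00 -1.000e-03  1.581e+00  1.520e+00]
[[-0.351 -0.936  0.002]
 [-0.936  0.351 -0.002]
 [ 0.002 -0.002 -1.   ]]
[-0.50151956 -0.94627626  0.01992728] -110.5544569532732
```

View pics/x_w4.png

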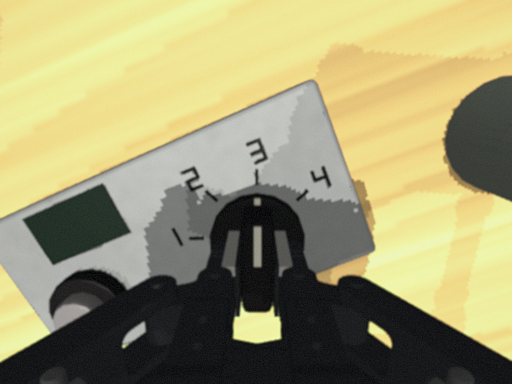

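```bash

python3 -m handwheel '[{"x":0,"y":0,"z":0,"wx":0,"wy":0,"wz":0},{"x":0,"y":0,"z":0,"wx":0,"wy":0,"wz":0},{"x":0,"y":0,"z":-0.3,"wx":0,"wy":0,"wz":0},{"x":0,"y":0,"z":-0.8,"wx":0,"wy":0,"wz":0},{"x":0,"y":0,"z":-0.7,"wx":0,"wy":0,"wz":0},{"x":0,"y":0,"z":0,"wx":0,"wy":0,"wz":0},{"x":0,"y":0,"z":0,"wx":0,"wy":0,"wz":0}]' 0.45 30
python3 -c "
from h import *
s,R0=st();shot('wrist','y_w1')
go([.672,-.1545,.17],[0,0,-1],[.936,-.351,0])"
```

```text
clock: 59.22
eef_pos: [0.6759, -0.2558, 0.1692]
ee_rot: [-0.57, 0.822, 0.001, -0.001]
wrist_force: [-0.3, -0.2, 0.4]
grip_width: 0.0383
t 59.23 p [ 0.6759 -0.2558  0.1692] f [-0.3 -0.2  0.4] w 0.0383
q [-4.090e-01  4.320e-01  9.760e-01 -1.000e-03  1.737e+00  1.520e+00]
[[-0.351 -0.937 -0.002]
 [-0.937  0.351  0.   ]
 [ 0.001  0.002 -1.   ]]
p [ 0.6756 -0.2557  0.168 ] shift/50mm: [-1.87   0.777 -0.039]
rotvec tool [ 0.004  0.003 -1.57 ]
after-rot shift [-0.778 -1.869 -0.041]
```

View pics/y_w1.png

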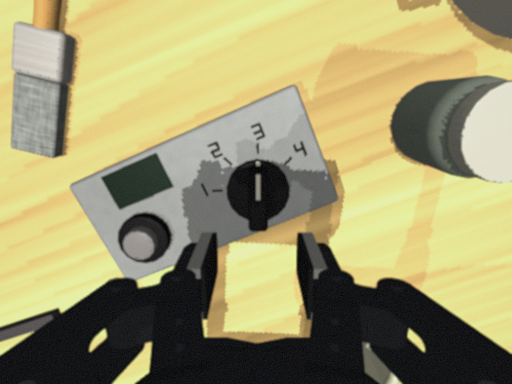

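```bash

python3 - <<'E'
from h import *
f=grab_frame('wrist');im,c=shot('wrist','y_w2')
crop(im,100,190,190,280,7,'y_z')
print(plane(c,(138,240),.063))
c2=cam(f,(np.array([.6759,-.2556,.1289]),np.array([.987,-.163,0,0])))
print(plane(c2,(189,55),.063))
E
```

```text
[ 0.67408714 -0.15645887  0.063     ]
[ 0.67123416 -0.15449164  0.063     ]
```

View pics/y_z.png

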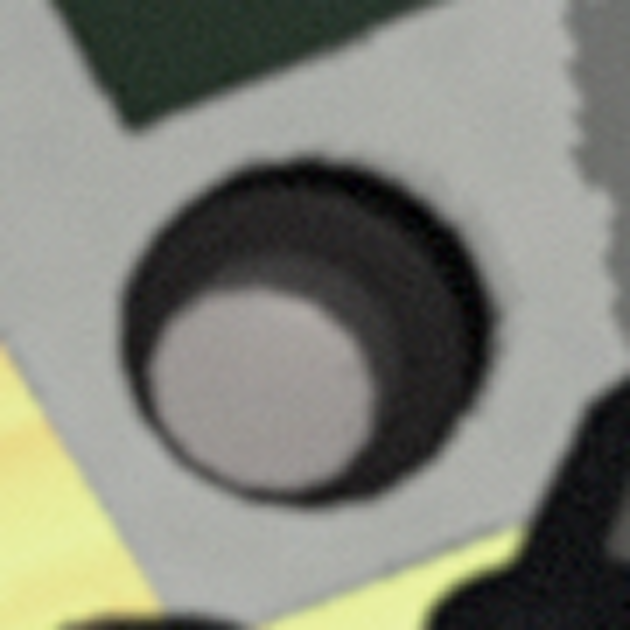

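```bash

python3 -c "
from h import *
im,c=shot('wrist');print(plane(c,(137.2,245.3),.063))
go([.6718,-.155,.12])"
python3 -m handwheel '[{"x":-0.3,"y":0.1,"z":0,"wx":0,"wy":0,"wz":0},{"x":-0.7,"y":0.3,"z":0,"wx":0,"wy":0,"wz":0},{"x":-0.7,"y":0.3,"z":0.2,"wx":0,"wy":0,"wz":0},{"x":-0.17,"y":0.08,"z":0.5,"wx":0,"wy":0,"wz":0},{"x":0,"y":0,"z":0.25,"wx":0,"wy":0,"wz":0},{"x":0,"y":0,"z":0,"wx":0,"wy":0,"wz":0},{"x":0,"y":0,"z":0,"wx":0,"wy":0,"wz":0}]' 0 30
python3 -c "
from h import *
st();go([.6718,-.155,.085]);shot('wrist','z_w1')"
```

```text
[ 0.67024132 -0.15384345  0.063     ]
p [ 0.6755 -0.2557  0.1674] shift/50mm: [-1.861  0.772  0.951]
clock: 60.3
eef_pos: [0.6726, -0.1555, 0.1229]
ee_rot: [-0.569, 0.822, 0.0, -0.0]
wrist_force: [-0.4, -0.9, -0.9]
grip_width: 0.0003
t 60.3 p [ 0.6726 -0.1555  0.1229] f [-0.4 -0.9 -0.9] w 0.0003
q [-2.760e-01  3.460e-01  1.165e+00 -1.000e-03  1.632e+00  1.654e+00]
[[-0.351 -0.936 -0.001]
 [-0.936  0.351 -0.   ]
 [ 0.001  0.001 -1.   ]]
p [ 0.6726 -0.1555  0.1229] shift/50mm: [-0.004  0.017  0.757]
```

View pics/z_w1.png

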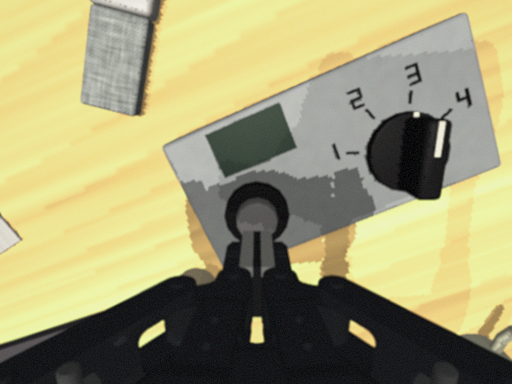

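```bash

python3 -c "
from h import *
im,c=shot('wrist');print(plane(c,(257.5,217),.063));crop(im,210,160,310,290,5,'z_z')"
python3 -m handwheel '[{"x":0,"y":0.02,"z":0.3,"wx":0,"wy":0,"wz":0},{"x":0,"y":0,"z":0.35,"wx":0,"wy":0,"wz":0},{"x":0,"y":0,"z":0,"wx":0,"wy":0,"wz":0}]'
```

```text
[ 0.6726092 -0.1568202  0.063    ]
clock: 60.78
eef_pos: [0.67, -0.1541, 0.0862]
ee_rot: [-0.57, 0.822, 0.002, -0.002]
wrist_force: [-0.9, -0.3, 1.8]
grip_width: -0.0001
```

View pics/z_z.png

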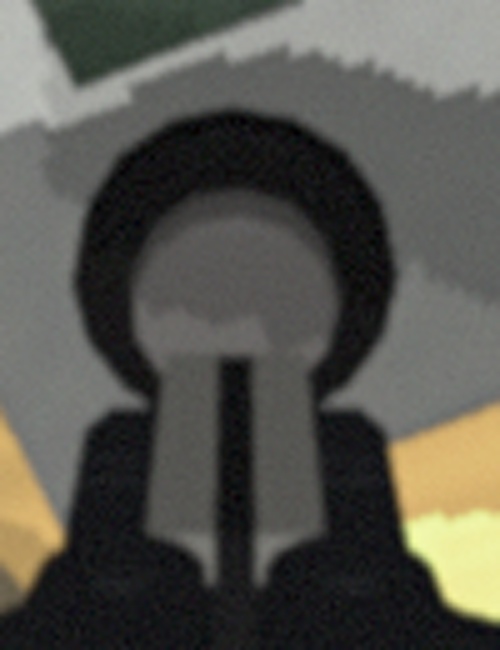

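```bash

python3 -m handwheel '[{"x":0,"y":0,"z":0.06,"wx":0,"wy":0,"wz":0},{"x":0,"y":0,"z":0.06,"wx":0,"wy":0,"wz":0},{"x":0,"y":0,"z":0,"wx":0,"wy":0,"wz":0}]'
python3 -m handwheel '[{"x":0,"y":0,"z":0.05,"wx":0,"wy":0,"wz":0},{"x":0,"y":0,"z":0,"wx":0,"wy":0,"wz":0}]'
```

```text
clock: 61.15
eef_pos: [0.6713, -0.1544, 0.084]
ee_rot: [-0.57, 0.822, 0.0, -0.001]
wrist_force: [-2.1, 0.9, 3.5]
grip_width: -0.0
clock: 61.4
eef_pos: [0.6714, -0.1544, 0.0814]
ee_rot: [-0.57, 0.822, 0.0, -0.001]
wrist_force: [-1.0, 0.2, 4.7]
grip_width: 0.0002
```

```bash

python3 -m handwheel '[{"x":0,"y":0,"z":0.05,"wx":0,"wy":0,"wz":0},{"x":0,"y":0,"z":0,"wx":0,"wy":0,"wz":0}]'
python3 -m handwheel '[{"x":0,"y":0,"z":0.04,"wx":0,"wy":0,"wz":0},{"x":0,"y":0,"z":0,"wx":0,"wy":0,"wz":0}]'
```

```text
clock: 61.65
eef_pos: [0.6715, -0.1544, 0.08]
ee_rot: [-0.57, 0.822, 0.0, -0.0]
wrist_force: [-3.3, 0.6, 8.6]
grip_width: -0.0
clock: 61.9
eef_pos: [0.6715, -0.1544, 0.0799]
ee_rot: [-0.57, 0.822, -0.0, -0.0]
wrist_force: [-8.3, 2.2, 15.4]
grip_width: -0.0001
```

```bash

python3 -c "
from h import *
im,c=shot('scene','zz_s');crop(im,220,200,350,330,5.5,'zz_sz');im,c=shot('wrist','zz_w')"
python3 -m handwheel '[{"x":0,"y":0,"z":0.03,"wx":0,"wy":0,"wz":0},{"x":0,"y":0,"z":0,"wx":0,"wy":0,"wz":0}]'
```

```text
clock: 62.25
eef_pos: [0.6716, -0.1544, 0.0798]
ee_rot: [-0.57, 0.822, -0.001, 0.0]
wrist_force: [-9.0, 1.9, 19.6]
grip_width: -0.0004
```

View pics/zz_sz.png

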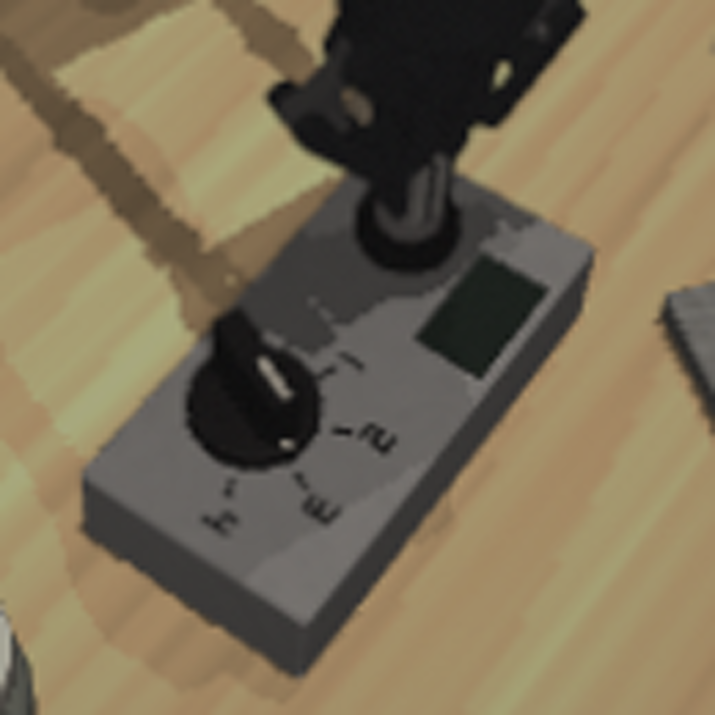

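View pics/zz_w.png

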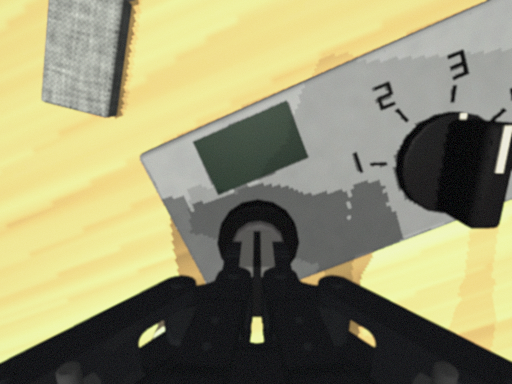

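```bash

python3 -m handwheel '[{"x":0,"y":0,"z":-0.3,"wx":0,"wy":0,"wz":0},{"x":0,"y":0,"z":-0.8,"wx":0,"wy":0,"wz":0},{"x":0,"y":0,"z":-0.9,"wx":0,"wy":0,"wz":0},{"x":0,"y":0,"z":-0.9,"wx":0,"wy":0,"wz":0},{"x":0,"y":0,"z":-0.5,"wx":0,"wy":0,"wz":0},{"x":0,"y":0.6,"z":0,"wx":0,"wy":0,"wz":0},{"x":0,"y":0.6,"z":0,"wx":0,"wy":0,"wz":0},{"x":0,"y":0,"z":0,"wx":0,"wy":0,"wz":0}]'
python3 -c "
from h import *
st();im,c=shot('scene','fin_s');im,c=shot('wrist','fin_w');im,c=shot('top','fin_t')"
```

```text
clock: 63.25
eef_pos: [0.6144, -0.1328, 0.2449]
ee_rot: [-0.57, 0.822, 0.001, -0.001]
wrist_force: [0.9, 0.3, 0.4]
grip_width: 0.0001
t 63.25 p [ 0.6144 -0.1328  0.2449] f [0.9 0.3 0.4] w 0.0001
q [-0.267  0.17   1.154 -0.     1.819  1.662]
[[-0.35  -0.937 -0.002]
 [-0.937  0.35   0.   ]
 [ 0.001  0.002 -1.   ]]
```

View pics/fin_s.png

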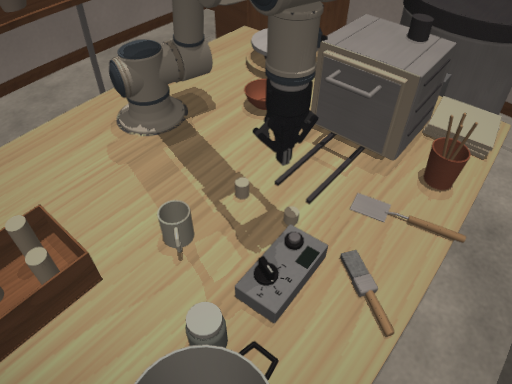

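View pics/fin_w.png

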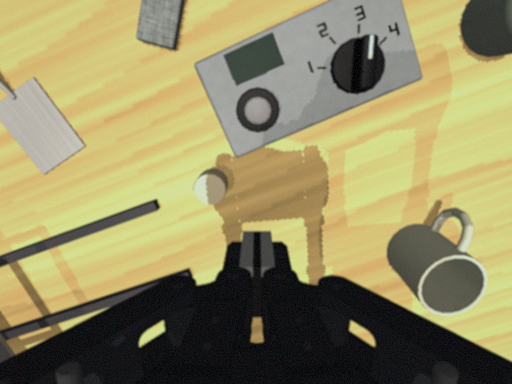

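View pics/fin_t.png

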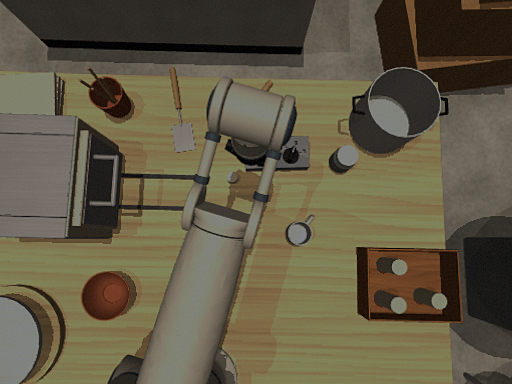

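```bash

python3 -c "
from h import *
im,c=shot('top');crop(im,40,105,160,245,5,'fin_tz')
im,c=shot('scene');crop(im,300,10,460,160,5,'fin_sz')"
```

```text
(no output)
```

View pics/fin_tz.png

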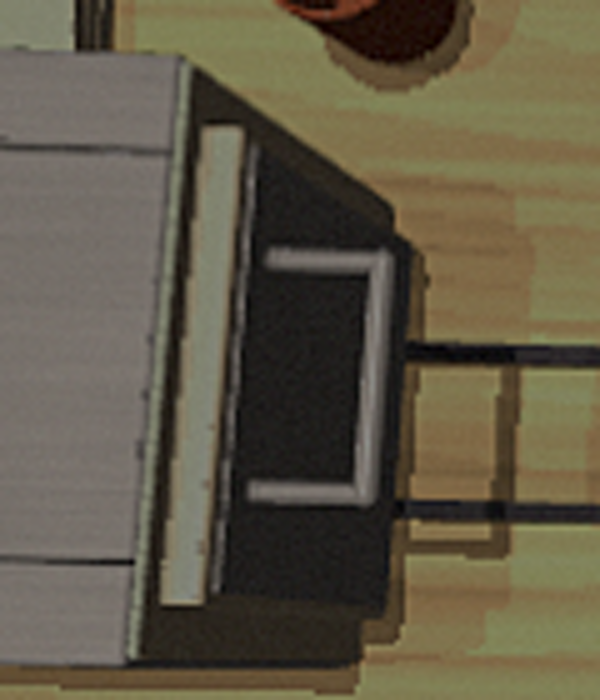

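View pics/fin_sz.png

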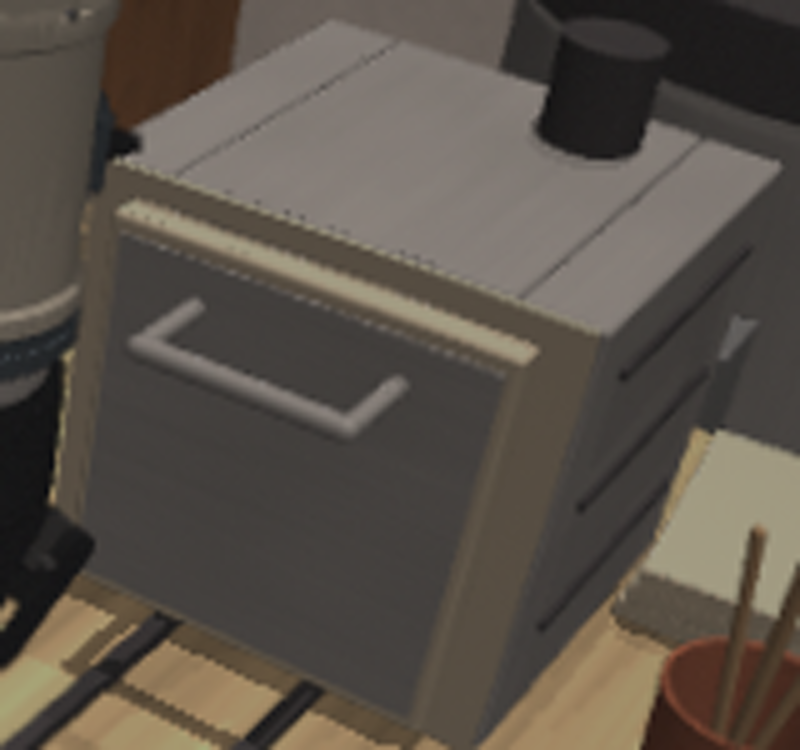

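```bash
python3 -c "
from station import r
print(r.hand_in())"
```

```text
the job is handed in; nothing more can be done
None
```

The kiln is loaded and started, and the job is handed in. All four pots are nested in the setter, the car is home with the door shut, the collar is on 3, and the start button was pressed last. The clock read about 63 s at the last move, against a limit of 210 s.

- **Stack:** each pot was pressed home with about 6–9 N net. The seated heights came out 32, 32.6 and 32 mm apart, against the 32 mm expected. Sideways force was close to zero on release, except about 2 N on the third pot. The stack stood upright in the pictures before the car moved; nothing shows it now that the door is closed.
- **Car:** it rolled at about 3–5 N and then met a solid stop at 19 N. I measured about 0.223 m of travel rather than the full 0.243 m. The kiln's front edge measured about 0.293 m and the door's inner face about 0.296 m, so the car seems to have started about 20 mm in. The final top and scene pictures show the door flush with the kiln.
- **Collar:** its pointer stayed on 3 after release.
- **Start button:** it met its bottom stop after about 6 mm of travel, at 15–20 N. It bottomed about 4 mm higher than I had worked out from the fingertip length. The force rose like a spring before the stop, so I took it as fully pressed.
- **Bystanders:** the mug, jar and posts look unmoved in the last pictures, though one post was partly hidden behind the arm. I saw no pot knocked aside during the run.

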